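# Draw the shorting plate from under the part boxes and seat it in the test fixture

### The job

The meter's shorting plate lies under the stack of part boxes in the box stand: draw it out gently through the gap between the stand's front lips, slamming or forcing neither it nor the boxes against them, so that the boxes settle into the stand still stacked, neither toppled nor taken off. Then lay it between the rails of the meter's test fixture, slide the end that was under the boxes fully home against the contact block, wherever that is set, keep it pressed there gently but firmly for about a second so that it beds on the contacts, and let go. Leave everything else on the bench where it is.

Things in the scene. Friction and masses are not known exactly. Their poses are not given: they have to be found in the camera images.
- plate: Shorting plate: bare aluminium, 165 (x) x 60 (y) x 6 (z) mm, 0.25 kg. Origin: centre of its underside; z up. Near its -x end stands an upright grip bar. At the start it lies flat on the stand's base, its last 80 mm or so (+x end) under the lowest box, its bar sticking out in front. It fits between the stand's lips, and between the fixture's rails, with about 2 mm to spare on each side.
- plate_grip (a point): Middle of the plate's grip bar, which is 14 mm thick along x, 36 mm wide along y and rises 40 mm above the plate's top. The point is 20 mm above the plate's top, 26 mm above its underside, 72 mm to -x of the plate's origin; axes as the plate's. At the start it is about 75 mm in front of the boxes.
- plate_tip (a point): Middle of the lower edge of the plate's +x end (the end that starts under the boxes and goes against the contact block), 82.5 mm from the plate's origin, 154.5 mm from the middle of the grip bar; axes as the plate's.
- stand: Box stand of grey sheet steel, fixed; on the robot's left or right. Origin: on the bench under the middle of the box space; -x is its open front, z up. Base plate 3 mm thick, 129 mm wide, from 157 mm in front (-x) of the origin to 56 mm behind; the part in front of the lips is an open apron. Side and back walls 36 mm high; inside width 123 mm; inside of the back wall at x = +53 mm.
- lips: The stand's two upright front corner lips (origin and axes as the stand's): x = -56.5 to -53.5 mm, tops 36 mm above the bench, gap between them 64 mm, centred on the stand's middle line. They hold back the lowest box while the plate is drawn out along the stand's -x. Neither plate nor boxes may be forced or slammed on them with more than 15 newtons.
- box_low: Lowest of three equal lidded part boxes, blue plastic with clear lid and small white parts, 100 (x) x 116 (y) x 30 (z) mm, about 0.2 kg (masses vary). Origin: centre of its underside; axes nearly as the stand's. It starts on the plate and settles 6 mm down on the stand's base once the plate is out, sliding some 2 to 6 mm forward until it bears on the lips and tipping back up to about 0.15 rad on the way.
- box_mid: Middle box, like box_low; lies loose on box_low. Origin: centre of its underside.
- box_top: Top box, like box_low; lies loose on box_mid. Origin: centre of its underside. The stack's top is about 99 mm above the bench at the start.
- meter: Cream bench meter, 240 wide x 250 deep x 88 mm high, fixed, with its grey test fixture plugged on its front (-x); on the other side of the bench from the stand. Origin: on the bench under fixture_stop; -x points out of the fixture's open mouth, z up. The meter's case starts 80 mm behind the origin.
- fixture_stop (a point): On the fixture's bed (20 mm above the bench), on the middle line between the rails, where the face of the contact block is when set fully forward; axes as the meter's. When the plate is home, plate_tip lies here or up to 24 mm farther in (+x), as the block is set. The bed is level, 96 mm wide and reaches 160 mm from here towards -x.
- fixture_mouth (a point): On the bed (20 mm above the bench), on the middle line, 105 mm to -x of fixture_stop, where the straight rails begin. Two black rails, 10 mm high, open above, 64 mm apart, run from here past the contact block; towards -x they flare to about 80 mm apart, 33 mm farther out. The plate can be lowered between the rails from above.
- contact_head: Grey plug box at the inner end of the fixture (origin and axes as the meter's) with a black contact block in front of it: rigid upright face 60 mm wide, up to 56 mm above the bench. The block is clamped by two screws anywhere from x = 0 to x = +24 mm; its setting is not reported: it is found by feel. Press the plate's end on it with some 5 to 15 newtons, never forcing the plate in the fixture with over 25.
- bin: Bystander: open blue bin of white parts, 120 x 100 x 45 mm, loose on the bench in the middle, nearer the robot. Origin: centre of its underside.
- reel: Bystander: component reel lying flat, 100 mm across, 12 mm high. Origin: centre of its underside.
- bottle: Bystander: small clear bottle, 38 mm across, 85 mm high, standing beside the stand. Origin: centre of its foot.
- tweezers: Bystander: steel tweezers, 120 mm long, 8 mm high, lying on the other side of the stand. Origin: middle of the underside.
- screwdriver: Bystander: screwdriver 150 mm long lying on the bench near the robot. Origin: at its middle.
- dish: Bystander: small white open dish, 70 x 70 x 22 mm, on the bench between the stand and the meter. Origin: centre of its underside.

How it is judged:
On the way, in this order (a step that is already met when the one before it is completed fails the run):
1. the plate is drawn out: its far end is in front of the stand's lips, and the boxes lie on the stand's base, still stacked (x of plate_tip in the frame of stand below -0.058 m and z of box_low in the frame of stand below 0.006 m and horizontal distance between box_mid and box_low below 0.015 m and horizontal distance between box_top and box_mid below 0.015 m), for 0.1 s.
2. the plate lies between the rails and is pressed against the contact block with at least 3 N for half a second (contact force between plate and contact_head above 3 N and x of plate_tip in the frame of fixture_stop above -0.003 m and z of plate_tip in the frame of fixture_stop below 0.004 m), for 0.5 s.
At the end, for the whole second after the job is handed in: The plate lies level on the bed between the rails, its end from 3 mm before to 27 mm behind fixture_stop and within 4 mm of the middle line, square within 0.06 rad; the boxes lie level (0.05 rad) in the stand, each within 15 mm of straight above the one below; all at rest (x of plate_tip in the frame of fixture_stop between -0.003 and 0.027 m and y of plate_tip in the frame of fixture_stop between -0.004 and 0.004 m and z of plate_tip in the frame of fixture_stop below 0.003 m and angle between the x axis of plate and the x axis of meter, either way round below 0.06 rad and angle between plate's own z axis and vertical below 0.03 rad and linear speed of each of plate, box_low, box_mid, box_top below 0.01 m/s and horizontal distance between box_mid and box_low below 0.015 m and horizontal distance between box_top and box_mid below 0.015 m and angle between each of box_low, box_mid, box_top's own z axis and vertical below 0.05 rad and z of box_low in the frame of stand below 0.006 m); the robot touches nothing.
It fails at once if a box is tipped or lifted: tilted more than 0.25 rad (angle between any of box_low, box_mid, box_top's own z axis and vertical above 0.25 rad).
It fails at once if the boxes are unstacked or dragged: one has moved more than 30 mm (distance of any of box_low, box_mid, box_top from where it was at the start of the episode above 0.03 m).
It fails at once if the plate or the lowest box is forced or slammed against the stand's lips with more than 15 N (contact force between any of plate, box_low and lips above 15 N).
It fails at once if the plate is forced in the fixture (on its bed, rails or contact block) with more than 25 N (contact force between plate and meter above 25 N).
It fails at once if a bystander is moved more than 25 mm (distance of any of bin, reel, bottle, tweezers, screwdriver, dish from where it was at the start of the episode above 0.025 m).
It also fails if it takes over 69 s, if anything falls off the work surface, if the arm or the gripper's body presses on something with over 40 N, if the wrist force passes 120 N, or if a joint passes its speed limit or range.

### The arm

A 7-joint arm with a two-finger parallel gripper is mounted at the origin on the work surface. World frame = base frame: x ahead of the robot, y to its left, z up, the work surface at z = 0. Lengths are in m, angles in rad, forces in N, time in s.
With the tool pointing down it reaches from about 0.4 to 0.85 m from the base axis. Payload 10.4 kg.
Tool frame: the origin (TCP) lies midway between the tips of the shut fingers; the grasp point (between the pads) lies manip.grip_depth behind it (manip.grip_depth is the distance from the TCP to the grasp point, in m); z points along the fingers, x is the direction in which the jaws open and shut, and the axes are right-handed (so a half turn about z gives the same grasp; the last joint's range is limited). The gripper opens to 85 mm and grips with 20 to 120 N. Pads are 22 mm wide; open, the fingers measure 114 mm over their backs; the gripper's body (76 mm by 85 mm) begins 54 mm behind the grasp point. The pads swing forward as they close: fully open they stand 13 mm farther back than shut.
Start: joints at [-1.322, 0.332, -0.065, 1.46, 0.022, 1.35, -0.088], TCP at [0.168, 0.602, 0.231] pointing down, gripper open.
Joint ranges: [-2.6, 2.6], [-0.5, 2.12], [-1.47, 1.34], [0.16, 2.42], [-1.27, 4.41], [0.06, 2.06], [-2.6, 2.6]. Speed limits (rad/s): [2.22, 2.22, 2.79, 2.79, 3.14, 3.14, 3.14].

### API

Orientations are given as a unit quaternion [x, y, z, w].
In Python, from workcell import manip gives the robot as it stands. The module is installed in compiled form; this text tells all that it offers.
- The arm moves only by the tool send_rows, never from a script. Its argument "steps" is a list of rows, each a list of 2 entries, a list of its own where there are three numbers: the shift along the tool's x, y, z in m, then the turn about the tool's z in rad. In form: [[[x, y, z], spin], ...]. A call has exactly 8 rows; each row is the pose to reach, as a shift and turn from the pose commanded when the call began, along the tool's axes at that moment; what a row does not reach only later rows make up. A row lasts 1/8 s, in which the tool goes at most 62.5 mm and 10.7 degrees, less where a joint would pass 70% of its speed; a pose out of reach is approached as far as the arm can. A call with a gripper value outside its range is refused whole. "hand" is the opening, from 0 (shut) to 1 (fully open), set as the call begins (left out, the last holds). The fingers move at their own pace and stop on an object; "force" is the grip in N (left out, the last holds). Time passes only in rows, so rows that repeat a pose let the fingers close, or fill a call up. It gives the time, the measured TCP pose, the force and the opening at its end, in the units of the state.
- manip.get_obs(): the state, without advancing time (a new reading comes with each control period).
- manip.camera(name): name is "scene" or "top" or "wrist"; returns (picture, depth): 384x512x3 uint8, red, green, blue; 384x512 float32, m along the optical axis (not along the pixel's ray), 0 where there is no reading.
- manip.camera_info(name): a dict with "intrinsics" (3x3 intrinsics, pixels), "pose" (4x4, takes a point from camera to world coordinates); the wrist camera has in their place "T_tool_cam" (4x4, takes a point from camera to tool coordinates, whose origin is the TCP and whose axes are the tool frame's). Camera axes: x right, y up, looking along -z (the intrinsics and any distortion apply to the point x, -y, -z); pixel columns grow to the right and rows downward; lengths in m; the calibration is good to about 2 mm. A picture is of the moment at which its call begins: read the wrist's pose just before it. camera_info takes no time and is no camera call.
- manip.hand_in(): hands the job in, once; it reports no verdict.
The state is a dict: "clock": time; "joint_pos": joint angles; "joint_velocities": joint speeds; "tau": joint torques, N m; "position": TCP position; "ee_rot": TCP orientation; "ft_force": force on the tool from outside, world axes, zero at the start; "torque": the same for the moment, N m; "grip_width": opening from 0.0 (shut) to 1.0 (fully open).
Only numpy, scipy, OpenCV 4.12 (cv2) and the standard library are available. Lean on these libraries where they do the work, as an engineer would, in place of code of your own. Each camera call takes 0.05 s, during which the arm holds its last target.

## Working session

There is one attempt and no reset: what is moved stays moved. The work goes in short steps, Python scripts to look and compute and a tool call to move; the robot and the scene stay as the last step left them, time stands still between calls to the robot, and variables do not carry over. Pictures are saved under pics/ and viewed, and the job is handed in when it is done.

Besides the shell and the picture viewer there is one more tool, called after ">>>" by a JSON object that holds its "api" and its "payload". send_rows: Moves the arm, as the interface text tells. Its arguments: {"type":"object","properties":{"steps":{"type":"array"},"hand":{"type":"number"},"force":{"type":"number"}},"required":["steps"]}

```bash
mkdir -p pics; cat > h.py <<'E'
import numpy as np, cv2
from workcell import manip
from scipy.spatial.transform import Rotation as R
def snap(name,fn):
    p,d=manip.camera(name); cv2.imwrite(f'pics/{fn}.png',p[:,:,::-1]); np.savez(f'pics/{fn}.npz',p=p,d=d); return p,d
def campose(name,obs=None):
    i=manip.camera_info(name)
    if name!='wrist': return np.array(i['intrinsics']),np.array(i['pose'])
    o=obs; T=np.eye(4); T[:3,:3]=R.from_quat(o['ee_rot']).as_matrix(); T[:3,3]=o['position']
    return np.array(i['intrinsics']),T@np.array(i['T_tool_cam'])
def cast(K,T,u,v,z):
    r=np.array([(u-K[0,2])/K[0,0],-(v-K[1,2])/K[1,1],-1.0]); w=T[:3,:3]@r; o=T[:3,3]
    return o+w*(z-o[2])/w[2]
def cloud(K,T,d):
    v,u=np.mgrid[:d.shape[0],:d.shape[1]]
    P=np.stack([(u-K[0,2])/K[0,0]*d,-(v-K[1,2])/K[1,1]*d,-d],-1)
    return P@T[:3,:3].T+T[:3,3]
E
python3 - <<'E'
from h import *
np.set_printoptions(precision=4,suppress=True)
o=manip.get_obs(); print(o, manip.grip_depth)
for n in ['scene','top','wrist']:
    snap(n,n+'0'); i=manip.camera_info(n); print(n,i)
print(manip.get_obs()['clock'])
E
```

```text
{'clock': 0.0, 'joint_pos': array([-1.3216,  0.3328, -0.0647,  1.4609,  0.0216,  1.3499, -0.0885]), 'joint_velocities': array([ 0.0003, -0.0003,  0.0001,  0.0019, -0.0018, -0.0013, -0.0007]), 'tau': array([  0.0001, -62.5434,   0.0493, -39.1616,   0.0163,   0.0096,
        -0.    ]), 'position': array([0.1677, 0.6017, 0.2305]), 'ee_rot': array([ 0.7964,  0.6048, -0.0005,  0.0004]), 'ft_force': array([-0.7619, -0.6135,  0.1865]), 'torque': array([ 0.018 , -0.0005, -0.0002]), 'grip_width': 1.0025379250533466} 0.0187
scene {'intrinsics': array([[369.5989,   0.    , 257.8764],
       [  0.    , 369.5989, 187.9494],
       [  0.    ,   0.    ,   1.    ]]), 'pose': array([[ 0.8498, -0.2964,  0.4358,  0.9855],
       [ 0.5265,  0.4391, -0.728 , -0.8308],
       [ 0.0245,  0.8481,  0.5292,  0.7005],
       [ 0.    ,  0.    ,  0.    ,  1.    ]])}
top {'intrinsics': array([[352.4792,   0.    , 255.3907],
       [  0.    , 352.4792, 190.088 ],
       [  0.    ,   0.    ,   1.    ]]), 'pose': array([[-0.0185,  0.9904, -0.1369,  0.3541],
       [-0.9997, -0.0208, -0.0159,  0.005 ],
       [-0.0186,  0.1366,  0.9905,  0.9713],
       [ 0.    ,  0.    ,  0.    ,  1.    ]])}
wrist {'intrinsics': array([[277.7162,   0.    , 255.706 ],
       [  0.    , 277.7162, 193.573 ],
       [  0.    ,   0.    ,   1.    ]]), 'T_tool_cam': array([[ 1.    ,  0.0004,  0.0011,  0.    ],
       [ 0.0008, -0.9456, -0.3253, -0.0831],
       [ 0.0009,  0.3253, -0.9456, -0.1421],
       [ 0.    ,  0.    ,  0.    ,  1.    ]])}
0.15
```

View pics/top0.png

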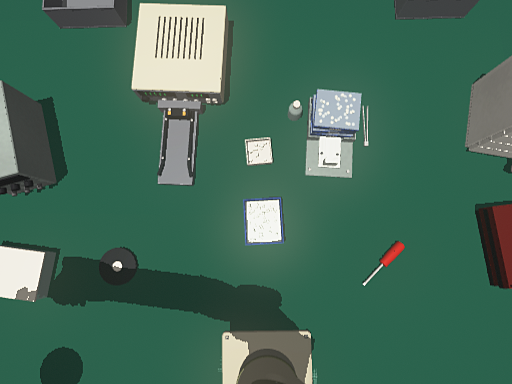

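View pics/scene0.png

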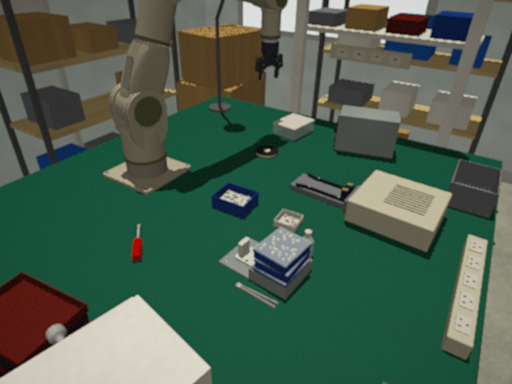

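View pics/wrist0.png

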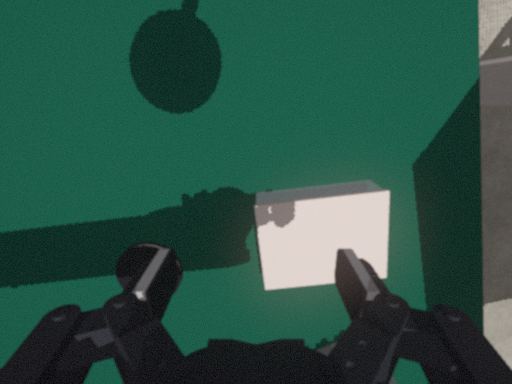

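The top view shows the stand with boxes and plate at about (332,130), bar at (332,153). The fixture's bed is at about (178,145), and the dish, bin and bottle lie between the two. Next I'm zooming in to measure.

```bash
python3 - <<'E'
from h import *
z=np.load('pics/top0.npz'); p=z['p'][:,:,::-1]
a=cv2.resize(p[80:190,280:380],None,fx=5.4,fy=5.4,interpolation=cv2.INTER_CUBIC)
b=cv2.resize(p[90:200,140:220],None,fx=5.4,fy=5.4,interpolation=cv2.INTER_CUBIC)
cv2.imwrite('pics/za.png',a);cv2.imwrite('pics/zb.png',b)
K,T=campose('top'); P=cloud(K,T,z['d'])
for lo,hi,name in[((80,280),(190,380),'stand'),((90,140),(200,220),'fix')]:
    Q=P[lo[0]:hi[0],lo[1]:hi[1]].reshape(-1,3); print(name)
    h,e=np.histogram(Q[:,2],bins=np.arange(-.01,.12,.004)); print([(round(float(x),3),int(c)) for x,c in zip(e,h)])
E
```

```text
stand
[(-0.01, 2), (-0.006, 543), (-0.002, 5011), (0.002, 1990), (0.006, 512), (0.01, 217), (0.014, 40), (0.018, 47), (0.022, 40), (0.026, 42), (0.03, 60), (0.034, 126), (0.038, 69), (0.042, 39), (0.046, 87), (0.05, 54), (0.054, 35), (0.058, 36), (0.062, 66), (0.066, 60), (0.07, 49), (0.074, 25), (0.078, 19), (0.082, 50), (0.086, 23), (0.09, 27), (0.094, 320), (0.098, 1279), (0.102, 85), (0.106, 0), (0.11, 0), (0.114, 0)]
fix
[(-0.01, 0), (-0.006, 443), (-0.002, 3509), (0.002, 794), (0.006, 42), (0.01, 34), (0.014, 203), (0.018, 1420), (0.022, 374), (0.026, 233), (0.03, 276), (0.034, 92), (0.038, 207), (0.042, 258), (0.046, 79), (0.05, 70), (0.054, 140), (0.058, 92), (0.062, 52), (0.066, 44), (0.07, 54), (0.074, 43), (0.078, 79), (0.082, 126), (0.086, 97), (0.09, 9), (0.094, 0), (0.098, 0), (0.102, 0), (0.106, 0), (0.11, 0), (0.114, 0)]
```

View pics/za.png

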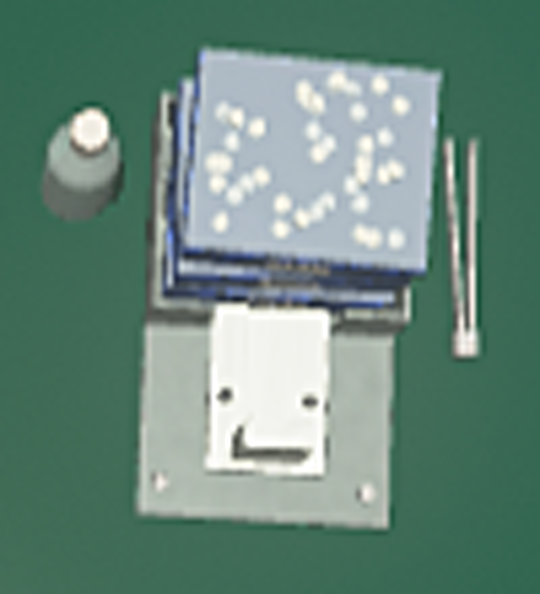

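View pics/zb.png

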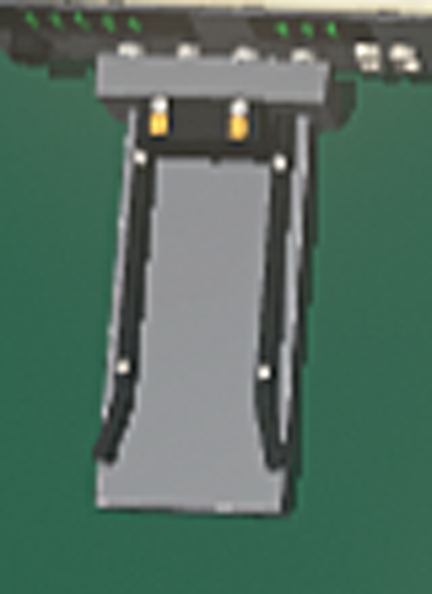

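```bash
python3 - <<'E'
from h import *
np.set_printoptions(precision=4,suppress=True)
z=np.load('pics/top0.npz'); K,T=campose('top'); P=cloud(K,T,z['d'])
def c(off,u,v,zz): return cast(K,T,off[0]+(u+.5)/5.4-.5,off[1]+(v+.5)/5.4-.5,zz)
A=(280,80);B=(140,90)
print('apron front L,R',c(A,137,514,.003),c(A,390,526,.003))
print('plate front L,R',c(A,205,470,.006),c(A,322,475,.006),'rear',c(A,212,305,.009),c(A,330,310,.009))
print('boxtop FL FR BL BR',c(A,188,250,.099),c(A,424,270,.099),c(A,204,48,.099),c(A,440,72,.099))
print('bed front L,R',c(B,97,508,.02),c(B,280,514,.02))
print('rail screws',[c(B,*s,.03) for s in[(140,156),(280,161),(122,366),(264,372)]])
print('block foot',c(B,155,156,.02),c(B,265,161,.02))
s=P[140:175,310:350]; m=(s[:,:,2]>.035)&(s[:,:,2]<.055); q=s[m]; print('bar top',m.sum(),q.mean(0),q.min(0),q.max(0))
# bounding
for n,(u0,u1,v0,v1) in dict(bottle=(285,304,95,125),dish=(243,275,134,168),bin=(240,287,192,248)).items():
    s=P[v0:v1,u0:u1].reshape(-1,3); s=s[s[:,2]>.012]; print(n,np.percentile(s,2,0),np.percentile(s,98,0))
E
```

```text
apron front L,R [ 0.528  -0.1182  0.003 ] [ 0.5189 -0.2476  0.003 ]
plate front L,R [ 0.5497 -0.1536  0.006 ] [ 0.5458 -0.2135  0.006 ] rear [ 0.6363 -0.1605  0.009 ] [ 0.6322 -0.2214  0.009 ]
boxtop FL FR BL BR [ 0.637  -0.1348  0.099 ] [ 0.6245 -0.2453  0.099 ] [ 0.7372 -0.1466  0.099 ] [ 0.7221 -0.2586  0.099 ]
bed front L,R [0.509  0.2886 0.02  ] [0.5039 0.1952 0.02  ]
rail screws [array([0.6909, 0.2669, 0.03  ]), array([0.6864, 0.1944, 0.03  ]), array([0.5802, 0.2743, 0.03  ]), array([0.5754, 0.2018, 0.03  ])]
block foot [0.6943 0.2618 0.02  ] [0.6902 0.2042 0.02  ]
bar top 91 [ 0.5566 -0.1839  0.0475] [ 0.5493 -0.2017  0.0362] [ 0.5645 -0.1662  0.0532]
bottle [ 0.6834 -0.1079  0.0151] [ 0.7107 -0.0737  0.0884]
dish [ 0.3541 -0.0248  0.0124] [0.6306 0.0465 0.9713]
bin [ 0.3424 -0.0464  0.0125] [0.4581 0.0497 0.0472]
```

```bash
cat >> h.py <<'E'
def yaw(o):
    m=R.from_quat(o['ee_rot']).as_matrix(); return np.arctan2(m[1,0],m[0,0])
def plan(pos,yw,o=None):
    o=o or manip.get_obs(); m=R.from_quat(o['ee_rot']).as_matrix()
    s=m.T@(np.array(pos)-o['position']); sp=-(yw-yaw(o)); sp=(sp+np.pi)%(2*np.pi)-np.pi
    print('shift',np.round(s,4),'spin',round(sp,4)); return s,sp
E
python3 - <<'E'
from h import *
o=manip.get_obs(); plan((.46,.25,.24),.35)
E
```

```text
shift [-0.2604  0.376  -0.009 ] spin 0.949
```

>>> {"api": "send_rows", "payload": {"steps": [[[-0.026,0.038,0],0.095],[[-0.06,0.086,0],0.22],[[-0.094,0.135,0],0.34],[[-0.128,0.184,0],0.465],[[-0.161,0.233,0],0.59],[[-0.195,0.282,0],0.71],[[-0.229,0.331,0],0.835],[[-0.26,0.376,0],0.949]], "hand": 1}}

```text
clock: 1.15
position: [0.4612, 0.2487, 0.2313]
ee_rot: [0.985, 0.172, 0.0, -0.0]
ft_force: [0.7, 0.3, 0.0]
grip_width: 0.999
```

```bash
python3 - <<'E'
from h import *
o=manip.get_obs(); print(o['position'],yaw(o),o['joint_pos']); plan((.585,-.235,.22),-.07)
E
```

```text
[0.46121716 0.24869726 0.23133485] 0.3455207784773462 [-0.87761577  0.10285075  0.31905223  1.7433074  -0.03351225  1.30051806
 -0.20567363]
shift [-0.0474  0.497   0.0113] spin 0.4155
```

>>> {"api": "send_rows", "payload": {"steps": [[[-0.006,0.06,0],0.05],[[-0.012,0.122,0],0.1],[[-0.018,0.184,0],0.16],[[-0.024,0.246,0],0.21],[[-0.03,0.308,0.005],0.26],[[-0.036,0.37,0.008],0.31],[[-0.042,0.432,0.01],0.36],[[-0.047,0.49,0.011],0.415]]}}

```text
clock: 2.15
position: [0.5843, -0.2276, 0.2201]
ee_rot: [0.999, -0.033, -0.0, -0.0]
ft_force: [0.1, 0.6, 0.7]
grip_width: 1.002
```

```bash
python3 - <<'E'
from h import *
o=manip.get_obs(); print(o['position'],yaw(o),o['joint_pos'],o['joint_velocities'])
p,d=snap('wrist','w1'); 
cv2.imwrite('pics/w1b.png',cv2.resize(p[:,:,::-1],None,fx=1.55,fy=1.55,interpolation=cv2.INTER_CUBIC))
import pickle; pickle.dump(o,open('pics/w1.pkl','wb'))
E
```

```text
[ 0.58426192 -0.22758427  0.22005703] -0.06637516984800841 [-0.24004907  0.40047772  0.71400483  1.50442502 -0.26569545  1.33584701
  0.43036339] [ 0.8135393   0.72288759  0.16630737 -0.720378   -0.50574633  0.19761235
  0.49925839]
```

View pics/w1b.png

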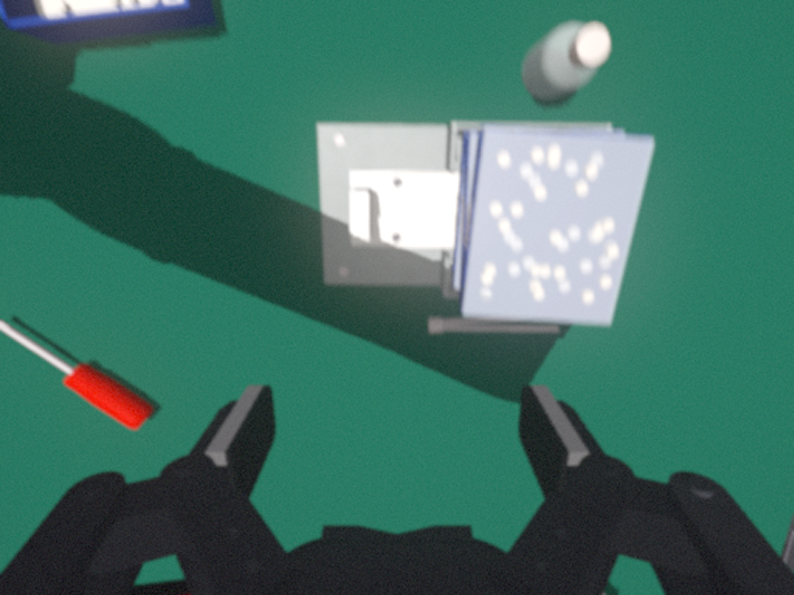

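```bash
python3 - <<'E'
from h import *
import pickle
for k in range(4): manip.camera('wrist')
o=manip.get_obs(); print(o['position'],yaw(o),o['joint_velocities'],o['clock'])
p,d=snap('wrist','w2'); pickle.dump(o,open('pics/w2.pkl','wb'))
cv2.imwrite('pics/w2b.png',cv2.resize(p[70:220,195:430,::-1],None,fx=3.4,fy=3.4,interpolation=cv2.INTER_CUBIC))
E
```

```text
[ 0.58394258 -0.22533016  0.21974165] -0.06485447559240744 [-0.02712371 -0.02013829 -0.01409815  0.00736166 -0.00012901  0.00097858
 -0.001375  ] 2.4
```

View pics/w2b.png

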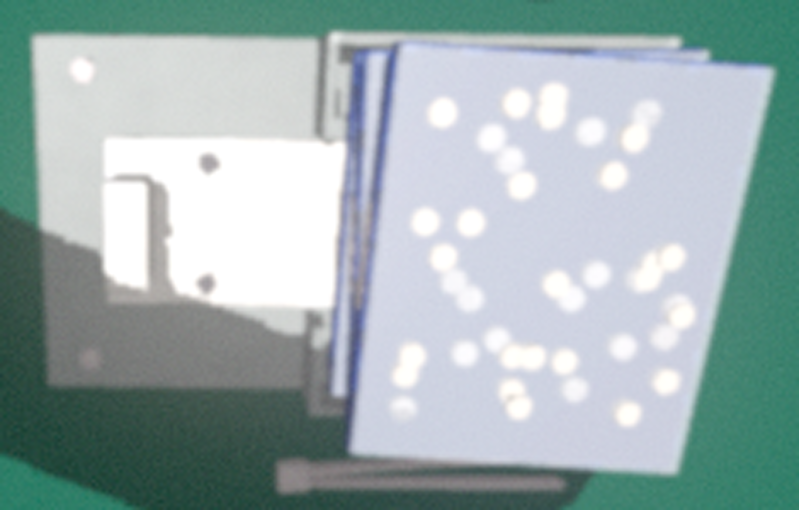

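```bash
python3 - <<'E'
from h import *
import pickle
np.set_printoptions(precision=4,suppress=True)
o=pickle.load(open('pics/w2.pkl','rb')); z=np.load('pics/w2.npz'); K,T=campose('wrist',o); P=cloud(K,T,z['d'])
def c(u,v,zz): return cast(K,T,195+(u+.5)/3.4-.5,70+(v+.5)/3.4-.5,zz)
print('apron',c(33,37,.003),c(48,386,.003))
print('plate FL FR RL RR',c(104,138,.009),c(104,301,.009),c(330,140,.009),c(330,308,.009))
print('bar top',[c(*s,.049) for s in[(105,180),(149,179),(152,292),(105,292)]])
print('lips gap L,R top',c(322,140,.036),c(312,312,.036))
print('box top',[c(*s,.099) for s in[(398,43),(350,455),(678,473),(775,68)]])
s=P[110:170,220:260]; m=(s[:,:,2]>.043)&(s[:,:,2]<.056); q=s[m]; print('bar',m.sum(),q.mean(0),np.percentile(q,3,0),np.percentile(q,97,0))
r=cv2.minAreaRect((q[:,:2]*1000).astype(np.float32)); print(r)
s=P[105:170,262:290].reshape(-1,3); print('plate z',np.median(s[:,2]))
E
```

```text
apron [ 0.5298 -0.1181  0.003 ] [ 0.5196 -0.2462  0.003 ]
plate FL FR RL RR [ 0.552  -0.1535  0.009 ] [ 0.546  -0.2124  0.009 ] [ 0.6327 -0.1595  0.009 ] [ 0.6313 -0.2207  0.009 ]
bar top [array([ 0.5553, -0.1652,  0.049 ]), array([ 0.5695, -0.1658,  0.049 ]), array([ 0.5673, -0.2025,  0.049 ]), array([ 0.5516, -0.2014,  0.049 ])]
lips gap L,R top [ 0.6268 -0.158   0.036 ] [ 0.6218 -0.2157  0.036 ]
box top [array([ 0.64  , -0.1321,  0.099 ]), array([ 0.6257, -0.2456,  0.099 ]), array([ 0.7238, -0.2578,  0.099 ]), array([ 0.7381, -0.1446,  0.099 ])]
bar 408 [ 0.5599 -0.1832  0.0484] [ 0.5532 -0.2006  0.0471] [ 0.5667 -0.1667  0.0499]
((559.466552734375, -183.75100708007812), (35.78662109375, 13.671597480773926), 84.87269592285156)
plate z 0.008220952291988326
```

The wrist view shows the bar's white top at zoom pixels (105–150, 179–292), and top and wrist agree to 1–2 mm:
- **Bar:** centre near (0.560, -0.184), yaw about -0.085.
- **Stand:** yaw about -0.075.

Next I'm moving above the bar, half open.

```bash
python3 - <<'E'
from h import *
plan((.560,-.184,.075),-.085)
E
```

```text
shift [-0.0266 -0.0387  0.145 ] spin 0.0216
```

>>> {"api": "send_rows", "payload": {"steps": [[[-0.007,-0.01,0.03],0.006],[[-0.014,-0.02,0.06],0.012],[[-0.02,-0.03,0.09],0.018],[[-0.0266,-0.0387,0.115],0.0216],[[-0.0266,-0.0387,0.135],0.0216],[[-0.0266,-0.0387,0.145],0.0216],[[-0.0266,-0.0387,0.145],0.0216],[[-0.0266,-0.0387,0.145],0.0216]], "hand": 0.5}}

```text
clock: 3.45
position: [0.5606, -0.1859, 0.0761]
ee_rot: [0.999, -0.043, 0.001, 0.0]
ft_force: [0.8, -1.1, -0.1]
grip_width: 0.498
```

```bash
python3 - <<'E'
from h import *
import pickle
o=manip.get_obs(); print(o['position'],yaw(o),o['joint_velocities'],o['clock'])
p,d=snap('wrist','w3'); pickle.dump(o,open('pics/w3.pkl','wb'))
cv2.imwrite('pics/w3b.png',cv2.resize(p[:,:,::-1],None,fx=1.55,fy=1.55,interpolation=cv2.INTER_CUBIC))
plan((.560,-.184,.014),-.085)
E
```

```text
[ 0.56060171 -0.18588013  0.07608707] -0.08690040469159654 [-5.50605298e-04 -4.35502303e-03  8.37315258e-04  1.61567960e-03
  1.49874704e-03 -1.97806849e-03 -3.95272037e-05] 3.45
shift [-0.0008 -0.0018  0.0621] spin -0.002
```

View pics/w3b.png

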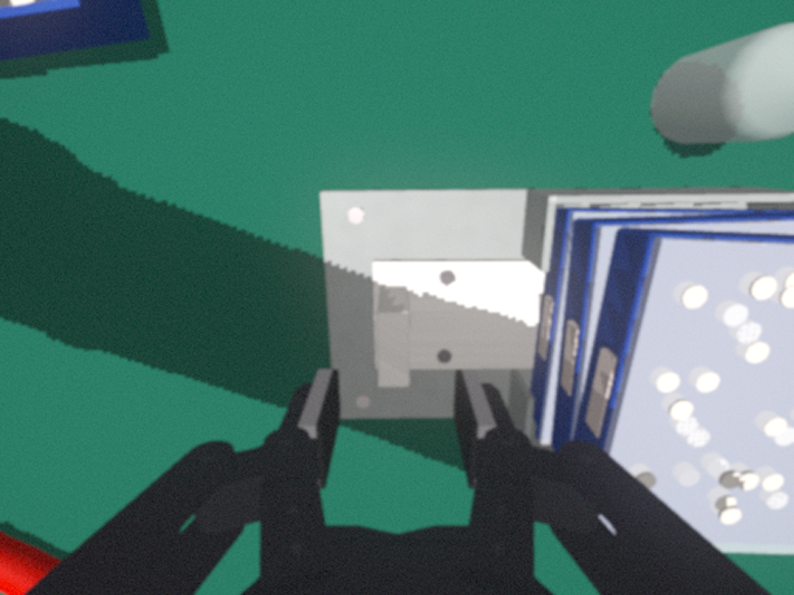

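The bar's top spans about (377–409, 310–387), centred between the fingers' u range. I'll refine from this closer view.

```bash
python3 - <<'E'
from h import *
import pickle
np.set_printoptions(precision=4,suppress=True)
o=pickle.load(open('pics/w3.pkl','rb')); z=np.load('pics/w3.npz'); K,T=campose('wrist',o); P=cloud(K,T,z['d'])
def c(u,v,zz): return cast(K,T,(u+.5)/1.55-.5,(v+.5)/1.55-.5,zz)
print('bar top',[c(*s,.049) for s in[(377,310),(409,310),(410,386),(377,386)]])
print('plate left edge',c(374,261,.009),c(530,261,.009),'right',c(374,371,.009),c(532,369,.009))
print('apron',c(321,191,.003),c(340,418,.003),c(525,190,.003))
s=P[180:260,235:275]; m=(s[:,:,2]>.043)&(s[:,:,2]<.056); q=s[m]; r=cv2.minAreaRect((q[:,:2]*1000).astype(np.float32)); print(r,q[:,2].mean())
E
```

```text
bar top [array([ 0.5549, -0.1642,  0.049 ]), array([ 0.5683, -0.1654,  0.049 ]), array([ 0.5659, -0.2015,  0.049 ]), array([ 0.5512, -0.2002,  0.049 ])]
plate left edge [ 0.5529 -0.1528  0.009 ] [ 0.6304 -0.1596  0.009 ] right [ 0.5465 -0.2139  0.009 ] [ 0.6323 -0.2203  0.009 ]
apron [ 0.5305 -0.1172  0.003 ] [ 0.5229 -0.2459  0.003 ] [ 0.6293 -0.1255  0.003 ]
((559.58935546875, -183.7265167236328), (36.910770416259766, 13.699141502380371), 85.2802505493164) 0.048349862994024544
```

>>> {"api": "send_rows", "payload": {"steps": [[[-0.0003,-0.001,0.015],0],[[-0.0006,-0.0023,0.03],-0.002],[[-0.001,-0.0023,0.045],-0.003],[[-0.001,-0.0023,0.056],-0.003],[[-0.001,-0.0023,0.062],-0.003],[[-0.001,-0.0023,0.062],-0.003],[[-0.001,-0.0023,0.062],-0.003],[[-0.001,-0.0023,0.062],-0.003]]}}

```text
clock: 4.5
position: [0.5595, -0.1831, 0.0137]
ee_rot: [0.999, -0.042, 0.0, -0.0]
ft_force: [0.4, -0.5, 0.4]
grip_width: 0.495
```

>>> {"api": "send_rows", "payload": {"steps": [[[0,0,0],0],[[0,0,0],0],[[0,0,0],0],[[0,0,0],0],[[0,0,0],0],[[0,0,0],0],[[0,0,0],0],[[0,0,0],0]], "hand": 0, "force": 50}}

```text
clock: 5.5
position: [0.5595, -0.183, 0.0135]
ee_rot: [0.999, -0.042, 0.0, -0.0]
ft_force: [0.1, 0.1, 5.9]
grip_width: 0.156
```

```bash
python3 - <<'E'
from h import *
import pickle
o=manip.get_obs(); print(o['position'],yaw(o),o['ft_force'],o['torque'],o['clock'],o['grip_width'])
p,d=snap('wrist','w4'); pickle.dump(o,open('pics/w4.pkl','wb'))
cv2.imwrite('pics/w4b.png',cv2.resize(p[:,:,::-1],None,fx=1.55,fy=1.55,interpolation=cv2.INTER_CUBIC))
p,d=snap('top','t4')
cv2.imwrite('pics/t4b.png',cv2.resize(p[80:190,270:380,::-1],None,fx=5,fy=5,interpolation=cv2.INTER_CUBIC))
E
```

```text
[ 0.5594623  -0.18298612  0.01353258] -0.08346502176088871 [0.09769584 0.06644565 5.85747075] [0.15558341 0.06607257 0.07930347] 5.5 0.15622973768803966
```

View pics/w4b.png

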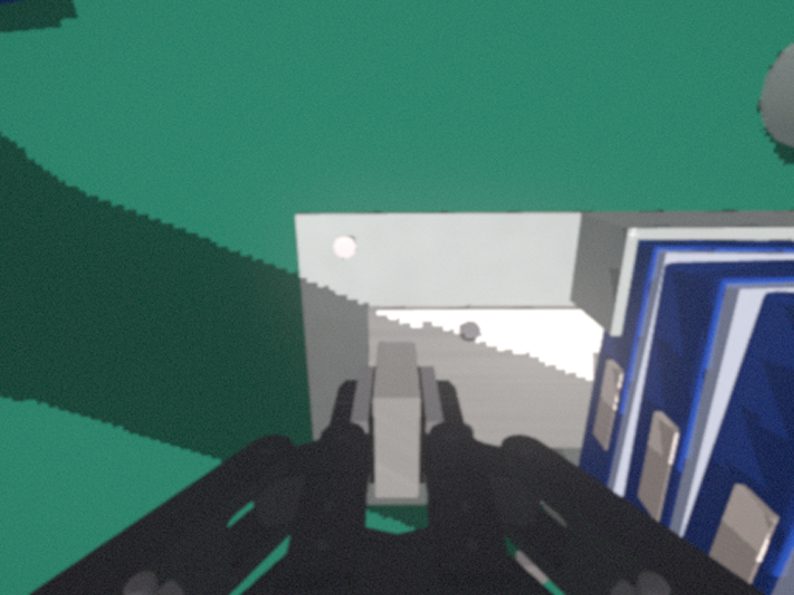

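The bar is between the pads, shut at 0.156 (about 13.3 mm). The push down is 6 N, so I ease it off slightly and start drawing.

>>> {"api": "send_rows", "payload": {"steps": [[[0,0,-0.0003],0],[[-0.001,0,-0.0004],0],[[-0.003,0,-0.0004],0],[[-0.006,0,-0.0004],0],[[-0.009,0,-0.0004],0],[[-0.012,0,-0.0004],0],[[-0.015,0,-0.0004],0],[[-0.018,0,-0.0004],0]]}}

```text
clock: 6.6
position: [0.5418, -0.1813, 0.0136]
ee_rot: [0.999, -0.042, 0.001, 0.0]
ft_force: [8.0, -0.4, -5.4]
grip_width: 0.157
```

```bash
python3 - <<'E'
from h import *
o=manip.get_obs(); print(o['position'],yaw(o),o['ft_force'],o['torque'],o['clock'],o['grip_width'])
p,d=snap('wrist','w5')
cv2.imwrite('pics/w5b.png',cv2.resize(p[:,:,::-1],None,fx=1.55,fy=1.55,interpolation=cv2.INTER_CUBIC))
E
```

```text
[ 0.5418209  -0.18125417  0.0136168 ] -0.08316418069180641 [ 7.95679894 -0.39704594 -5.36634288] [-0.08916335 -1.36866834 -0.00812765] 6.6 0.15681485833898084
```

View pics/w5b.png

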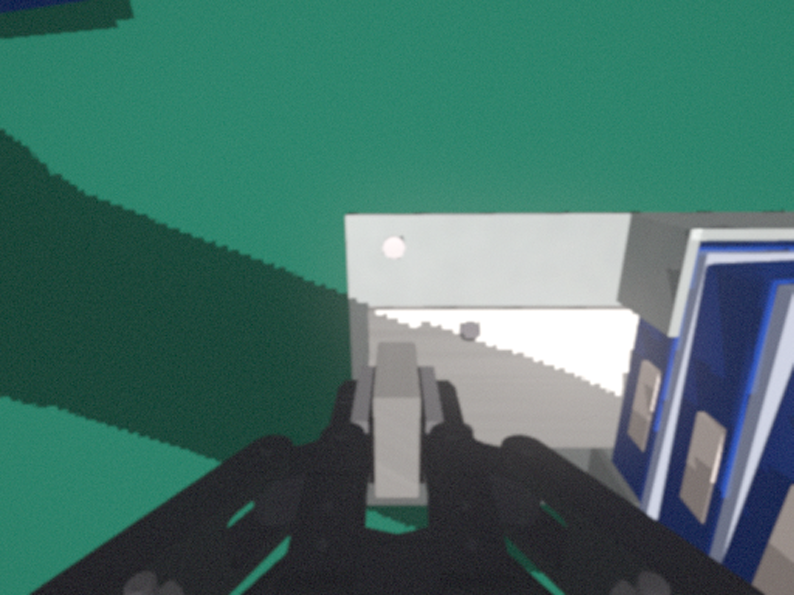

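>>> {"api": "send_rows", "payload": {"steps": [[[-0.003,0,0.0001],0],[[-0.006,0,0.0002],0],[[-0.009,0,0.0002],0],[[-0.012,0,0.0002],0],[[-0.015,0,0.0002],0],[[-0.018,0,0.0002],0],[[-0.021,0,0.0002],0],[[-0.024,0,0.0002],0]]}}

```text
clock: 7.65
position: [0.5181, -0.1794, 0.0136]
ee_rot: [0.999, -0.042, 0.001, 0.0]
ft_force: [8.9, -0.4, -4.4]
grip_width: 0.153
```

```bash
python3 - <<'E'
from h import *
o=manip.get_obs(); print(o['position'],yaw(o),o['ft_force'],o['torque'],o['clock'],o['grip_width'])
E
```

```text
[ 0.51809799 -0.1793659   0.01361858] -0.08322177679626895 [ 8.89124073 -0.35334574 -4.37130726] [-0.09344397 -1.43710597 -0.07006919] 7.65 0.15335594733531996
```

>>> {"api": "send_rows", "payload": {"steps": [[[-0.003,0,0.0001],0],[[-0.006,0,0.0002],0],[[-0.009,0,0.0002],0],[[-0.012,0,0.0002],0],[[-0.015,0,0.0002],0],[[-0.018,0,0.0002],0],[[-0.021,0,0.0002],0],[[-0.023,0,0.0002],0]]}}

```text
clock: 8.65
position: [0.4946, -0.1776, 0.0135]
ee_rot: [0.999, -0.042, 0.0, 0.0]
ft_force: [5.5, -1.3, 3.4]
grip_width: 0.156
```

```bash
python3 - <<'E'
from h import *
o=manip.get_obs(); print(o['position'],yaw(o),o['ft_force'],o['torque'],o['clock'],o['grip_width'])
p,d=snap('wrist','w6')
cv2.imwrite('pics/w6b.png',cv2.resize(p[:,:,::-1],None,fx=1.55,fy=1.55,interpolation=cv2.INTER_CUBIC))
p,d=snap('scene','s6')
cv2.imwrite('pics/s6b.png',cv2.resize(p[210:310,200:340,::-1],None,fx=5.4,fy=5.4,interpolation=cv2.INTER_CUBIC))
E
```

```text
[ 0.4945792  -0.17764214  0.01351443] -0.08368336892257607 [ 5.49429788 -1.28399623  3.39651172] [-0.07743731 -0.95951803  0.0386846 ] 8.65 0.15638426255238028
```

View pics/w6b.png

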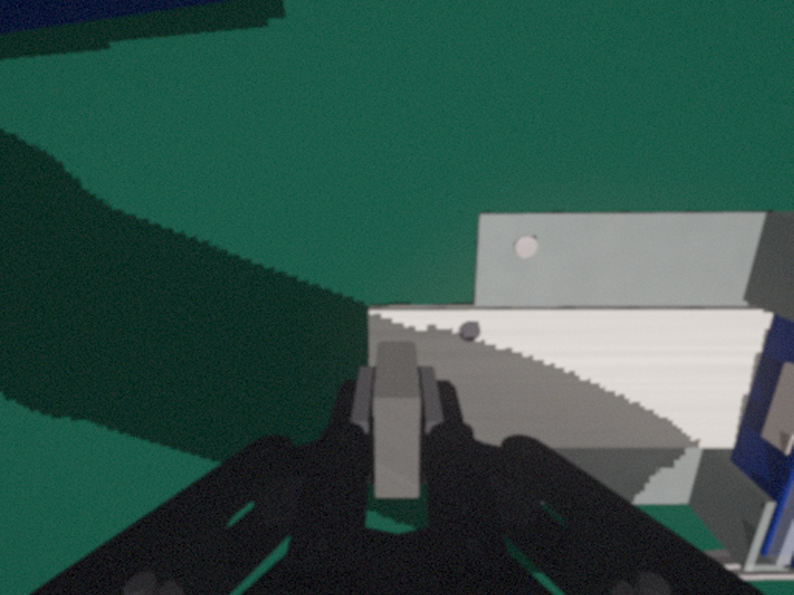

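View pics/s6b.png

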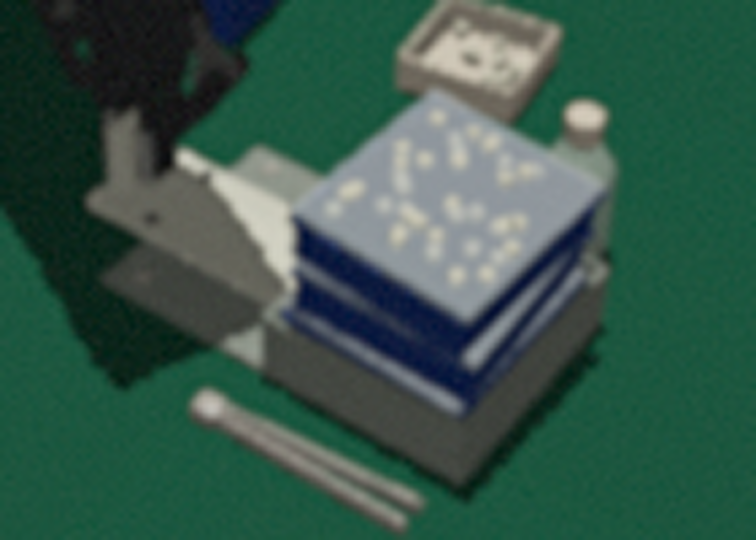

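The plate is out 65 mm and stays parallel to the apron's edge at v≈306. The stack is intact and tipping back slightly, so the last part goes more slowly.

>>> {"api": "send_rows", "payload": {"steps": [[[-0.002,0,0],0],[[-0.004,0,0],0],[[-0.006,0,0],0],[[-0.008,0,0],0],[[-0.01,0,0],0],[[-0.012,0,0],0],[[-0.014,0,0],0],[[-0.016,0,0],0]]}}

```text
clock: 9.75
position: [0.4787, -0.1763, 0.0134]
ee_rot: [0.999, -0.042, 0.0, 0.0]
ft_force: [5.2, -0.3, 3.9]
grip_width: 0.158
```

>>> {"api": "send_rows", "payload": {"steps": [[[-0.002,0,0],0],[[-0.004,0,0],0],[[-0.006,0,0],0],[[-0.008,0,0],0],[[-0.01,0,0],0],[[-0.012,0,0],0],[[-0.014,0,0],0],[[-0.016,0,0],0]]}}

```text
clock: 10.75
position: [0.4624, -0.1749, 0.0133]
ee_rot: [0.999, -0.042, -0.0, -0.0]
ft_force: [3.5, 0.3, 4.6]
grip_width: 0.152
```

```bash
python3 - <<'E'
from h import *
o=manip.get_obs(); print(o['position'],yaw(o),o['ft_force'],o['torque'],o['clock'],o['grip_width'])
p,d=snap('wrist','w7')
cv2.imwrite('pics/w7b.png',cv2.resize(p[:,:,::-1],None,fx=1.55,fy=1.55,interpolation=cv2.INTER_CUBIC))
p,d=snap('scene','s7')
cv2.imwrite('pics/s7b.png',cv2.resize(p[210:310,200:340,::-1],None,fx=5.4,fy=5.4,interpolation=cv2.INTER_CUBIC))
E
```

```text
[ 0.46242027 -0.17488811  0.01325896] -0.08363255567986258 [3.48836909 0.26899165 4.64401617] [-0.10831662 -1.18594683 -0.04481384] 10.75 0.15241416345867204
```

View pics/w7b.png

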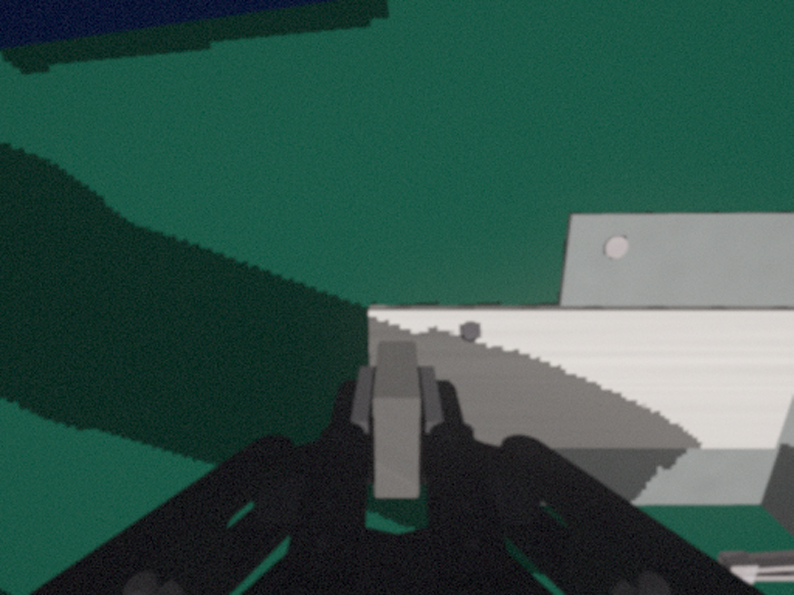

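View pics/s7b.png

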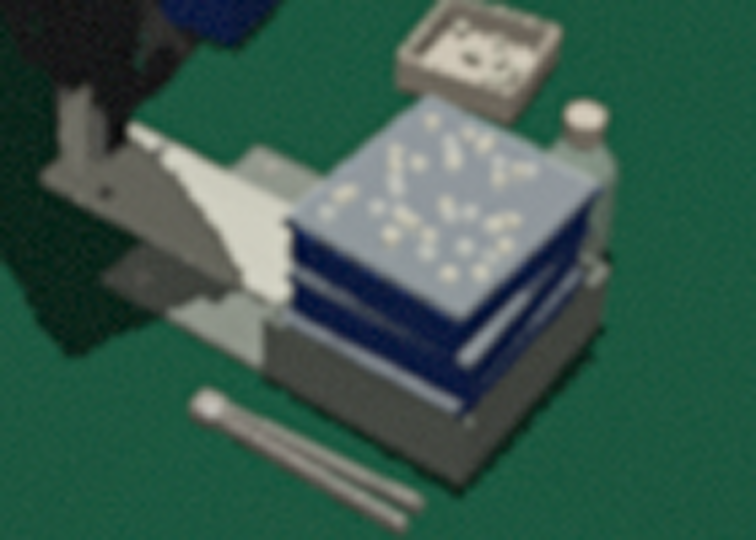

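The plate is drawn about 97 mm and the far end shows clear of the lips. I'll draw 12 mm more, then lift in the next call.

>>> {"api": "send_rows", "payload": {"steps": [[[-0.003,0,0],0],[[-0.006,0,0],0],[[-0.009,0,0],0],[[-0.012,0,0],0],[[-0.014,0,0],0],[[-0.014,0,-0.004],0],[[-0.014,0,-0.012],0],[[-0.014,0,-0.024],0]]}}

```text
clock: 11.85
position: [0.4477, -0.1736, 0.0374]
ee_rot: [0.999, -0.042, -0.001, -0.0]
ft_force: [-0.1, -1.1, -2.0]
grip_width: 0.157
```

```bash
python3 - <<'E'
from h import *
o=manip.get_obs(); print(o['position'],yaw(o),o['ft_force'],o['torque'],o['clock'],o['grip_width'])
p,d=snap('scene','s8')
cv2.imwrite('pics/s8b.png',cv2.resize(p[210:310,200:340,::-1],None,fx=5.4,fy=5.4,interpolation=cv2.INTER_CUBIC))
p,d=snap('wrist','w8')
cv2.imwrite('pics/w8b.png',p[:,:,::-1])
E
```

```text
[ 0.44767747 -0.17361608  0.03743077] -0.08381190325368522 [-0.07466908 -1.07217927 -1.97010958] [0.03422645 0.06753718 0.03509112] 11.85 0.15737133746981166
```

View pics/s8b.png

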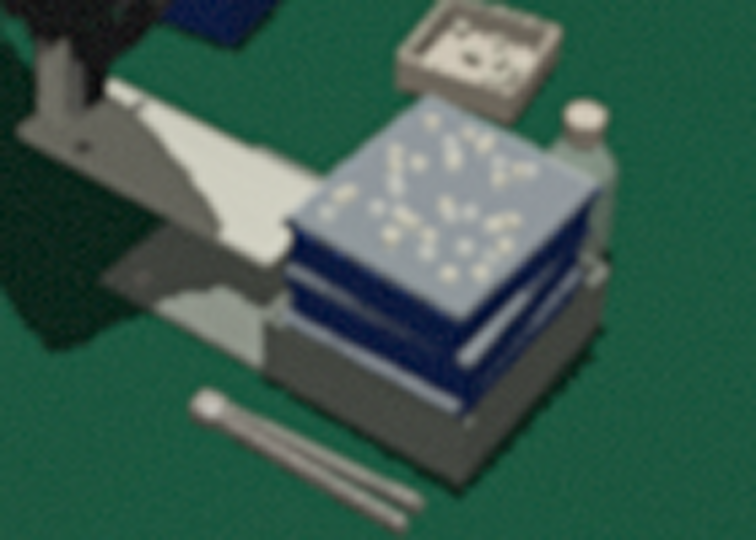

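View pics/w8b.png

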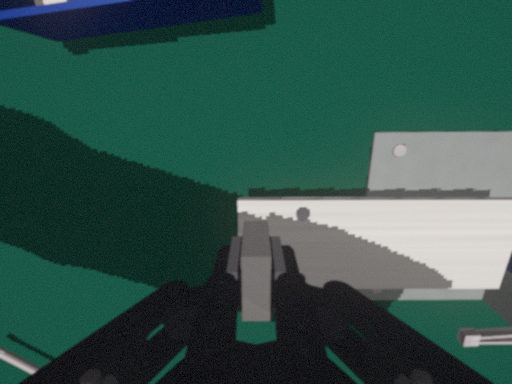

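The boxes have settled and are still stacked. The plate is level in the grip, its end at (508,200–290), with about 2 N of weight on the tool. Next I'm lifting and carrying it to a viewing spot near the fixture.

```bash
python3 - <<'E'
from h import *
plan((.44,.12,.16),-.065)
E
```

```text
shift [-0.0335 -0.2921 -0.1214] spin -0.0186
```

>>> {"api": "send_rows", "payload": {"steps": [[[0,0,-0.03],0],[[0,0,-0.075],0],[[-0.002,-0.02,-0.11],0],[[-0.007,-0.06,-0.1214],-0.004],[[-0.013,-0.11,-0.1214],-0.008],[[-0.019,-0.16,-0.1214],-0.012],[[-0.024,-0.21,-0.1214],-0.015],[[-0.029,-0.25,-0.1214],-0.0186]]}}

```text
clock: 12.95
position: [0.4401, 0.0798, 0.1587]
ee_rot: [0.999, -0.032, -0.0, -0.0]
ft_force: [1.5, -0.4, -2.0]
grip_width: 0.158
```

>>> {"api": "send_rows", "payload": {"steps": [[[-0.003,-0.025,0],0],[[-0.0045,-0.037,0],0],[[-0.005,-0.042,0],0],[[-0.005,-0.042,0],0],[[-0.005,-0.042,0],0],[[-0.005,-0.042,0],0],[[-0.005,-0.042,0],0],[[-0.005,-0.042,0],0]]}}

```text
clock: 13.95
position: [0.4383, 0.12, 0.1587]
ee_rot: [0.999, -0.033, 0.0, -0.0]
ft_force: [0.3, 1.0, -2.0]
grip_width: 0.157
```

```bash
python3 - <<'E'
from h import *
import pickle
o=manip.get_obs(); print(o['position'],yaw(o),o['ft_force'],o['torque'],o['clock'],o['grip_width'],np.abs(o['joint_velocities']).max())
p,d=snap('wrist','w9'); pickle.dump(o,open('pics/w9.pkl','wb'))
cv2.imwrite('pics/w9b.png',cv2.resize(p[:,:,::-1],None,fx=1.55,fy=1.55,interpolation=cv2.INTER_CUBIC))
E
```

```text
[0.43834676 0.11996542 0.15871311] -0.06513062032173521 [ 0.32992281  1.03986823 -1.95074948] [ 0.04107251  0.10695939 -0.0103016 ] 13.95 0.15667166695847792 0.0017836468527506538
```

View pics/w9b.png

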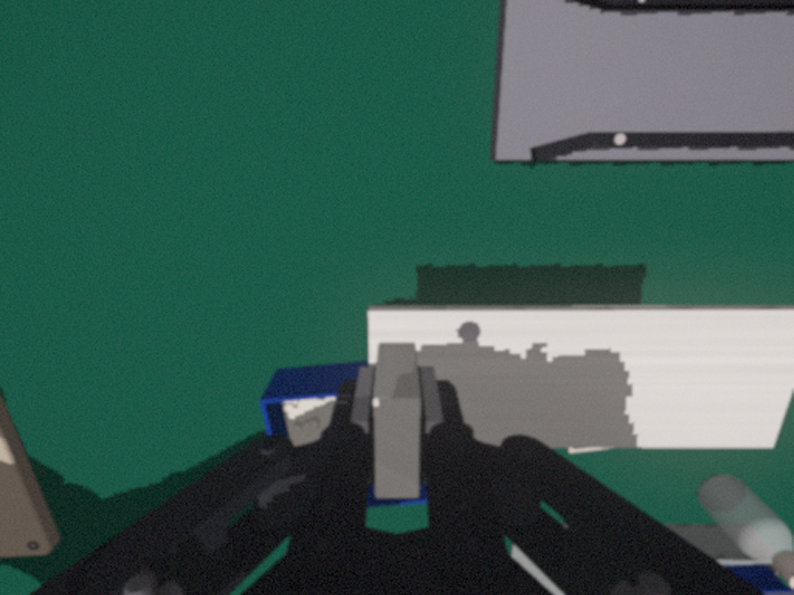

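The fixture's bed corner is at (495,160) and the near rail at v≈133, nearly parallel to the tool axis. I'll move forward for a full view of it.

>>> {"api": "send_rows", "payload": {"steps": [[[0.01,0,0],0],[[0.03,0,-0.005],0],[[0.06,0,-0.012],0],[[0.08,0,-0.02],0],[[0.09,0,-0.02],0],[[0.09,0,-0.02],0],[[0.09,0,-0.02],0],[[0.09,0,-0.02],0]]}}

```text
clock: 15.0
position: [0.5276, 0.1144, 0.1786]
ee_rot: [0.999, -0.032, -0.0, -0.0]
ft_force: [0.8, -0.8, -3.0]
grip_width: 0.158
```

```bash
python3 - <<'E'
from h import *
import pickle
o=manip.get_obs(); print(o['position'],yaw(o),o['ft_force'],o['clock'],o['grip_width'],np.abs(o['joint_velocities']).max())
p,d=snap('wrist','w10'); pickle.dump(o,open('pics/w10.pkl','wb'))
cv2.imwrite('pics/w10b.png',cv2.resize(p[:260,210:,::-1],None,fx=2.6,fy=2.25,interpolation=cv2.INTER_CUBIC))
E
```

```text
[0.52758552 0.11436987 0.17860418] -0.06460300559604529 [ 0.7942297  -0.81722336 -3.04023378] 15.0 0.15814547241674154 0.00419346424311617
```

View pics/w10b.png

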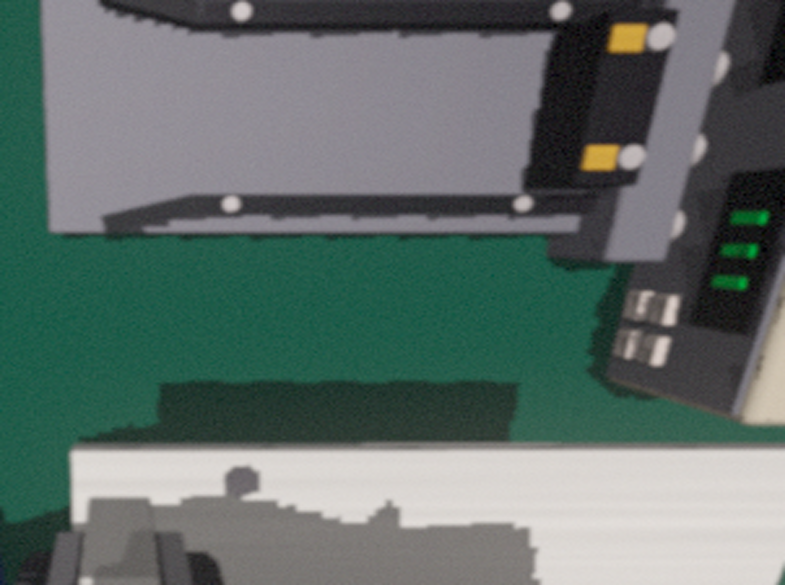

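```bash
python3 - <<'E'
from h import *
import pickle
np.set_printoptions(precision=4,suppress=True)
o=pickle.load(open('pics/w10.pkl','rb')); z=np.load('pics/w10.npz'); K,T=campose('wrist',o); P=cloud(K,T,z['d'])
def c(u,v,zz): return cast(K,T,210+(u+.5)/2.6-.5,(v+.5)/2.25-.5,zz)
S=[c(*s,.03) for s in[(242,11),(561,11),(232,203),(523,203)]]; print('screws',S)
for a,b in((0,1),(2,3)): print('yaw',np.arctan2(S[b][1]-S[a][1],S[b][0]-S[a][0]), np.linalg.norm(S[b]-S[a]))
print('midpts',(S[0]+S[2])/2,(S[1]+S[3])/2)
e=[c(50,233,.02),c(545,235,.02)]; print('bed edge',e,np.arctan2(e[1][1]-e[0][1],e[1][0]-e[0][0]))
print('bed front far',c(42,0,.02),'near',e[0])
print('near inner',c(200,195,.03),c(510,195,.03),'far inner foot',c(200,29,.02),c(530,31,.02))
print('block foot',c(548,40,.02),c(527,180,.02), 'top edge?',c(592,180,.056),c(615,30,.056))
print('plate FL edge',c(71,448,.1786-.0103+.006), 'bed z',np.median(P[30:70,260:380,2]))
E
```

```text
screws [array([0.581, 0.274, 0.03 ]), array([0.6908, 0.2669, 0.03  ]), array([0.5765, 0.2024, 0.03  ]), array([0.686 , 0.1953, 0.03  ])]
yaw -0.06537605504926239 0.11005965322308109
yaw -0.06537535499331536 0.10980691068430459
midpts [0.5787 0.2382 0.03  ] [0.6884 0.2311 0.03  ]
bed edge [array([0.5058, 0.1944, 0.02  ]), array([0.7016, 0.1807, 0.02  ])] -0.06981658651255174
bed front far [0.5118 0.2852 0.02  ] near [0.5058 0.1944 0.02  ]
near inner [0.5645 0.2065 0.03  ] [0.6808 0.1989 0.03  ] far inner foot [0.5675 0.2712 0.02  ] [0.686  0.2628 0.02  ]
block foot [0.6929 0.259  0.02  ] [0.6917 0.2048 0.02  ] top edge? [0.6948 0.2025 0.056 ] [0.6946 0.2535 0.056 ]
plate FL edge [0.5197 0.145  0.1743] bed z 0.019463919103978822
```

```bash
python3 - <<'E'
from h import *
import pickle
np.set_printoptions(precision=4,suppress=True)
o=pickle.load(open('pics/w10.pkl','rb')); z=np.load('pics/w10.npz'); K,T=campose('wrist',o); P=cloud(K,T,z['d'])
s=P[203:245,250:500].reshape(-1,3); s=s[(s[:,2]>.16)&(s[:,2]<.19)]
A=np.c_[s[:,:2]-s[:,:2].mean(0),np.ones(len(s))]; print(len(s),np.linalg.lstsq(A,s[:,2],rcond=None)[0], s.mean(0),s.min(0),s.max(0))
plan((.493,.2438,.08),-.066)
E
```

```text
10216 [-0.0136 -0.0016  0.1738] [0.5999 0.1244 0.1738] [0.526  0.1053 0.1709] [0.6744 0.1424 0.1898]
shift [-0.0429 -0.1269  0.0987] spin 0.0014
```

>>> {"api": "send_rows", "payload": {"steps": [[[-0.006,-0.012,0],0],[[-0.016,-0.04,0],0],[[-0.028,-0.075,0.005],0],[[-0.037,-0.105,0.02],0.001],[[-0.0429,-0.12,0.045],0.0014],[[-0.0429,-0.1269,0.075],0.0014],[[-0.0429,-0.1269,0.095],0.0014],[[-0.0429,-0.1269,0.0987],0.0014]]}}

```text
clock: 16.05
position: [0.4922, 0.2441, 0.0788]
ee_rot: [0.999, -0.033, -0.001, 0.001]
ft_force: [0.5, -0.1, -2.2]
grip_width: 0.156
```

```bash
python3 - <<'E'
from h import *
import pickle
for i in range(3): manip.camera('top')
o=manip.get_obs(); print(o['position'],yaw(o),o['ft_force'],o['clock'],o['grip_width'],np.abs(o['joint_velocities']).max())
p,d=snap('wrist','w11'); pickle.dump(o,open('pics/w11.pkl','wb'))
cv2.imwrite('pics/w11b.png',cv2.resize(p[:,:,::-1],None,fx=1.55,fy=1.55,interpolation=cv2.INTER_CUBIC))
p,d=snap('top','t11')
cv2.imwrite('pics/t11b.png',cv2.resize(p[90:200,140:220,::-1],None,fx=5.4,fy=5.4,interpolation=cv2.INTER_CUBIC))
plan((.493,.2438,.034),-.066)
E
```

```text
[0.49377361 0.24412527 0.08081279] -0.06622829986176412 [ 0.08202215  0.01927049 -1.80879683] 16.2 0.1556365157016319 0.008978963342395228
shift [-0.0011  0.0004  0.0471] spin -0.0005
```

View pics/w11b.png

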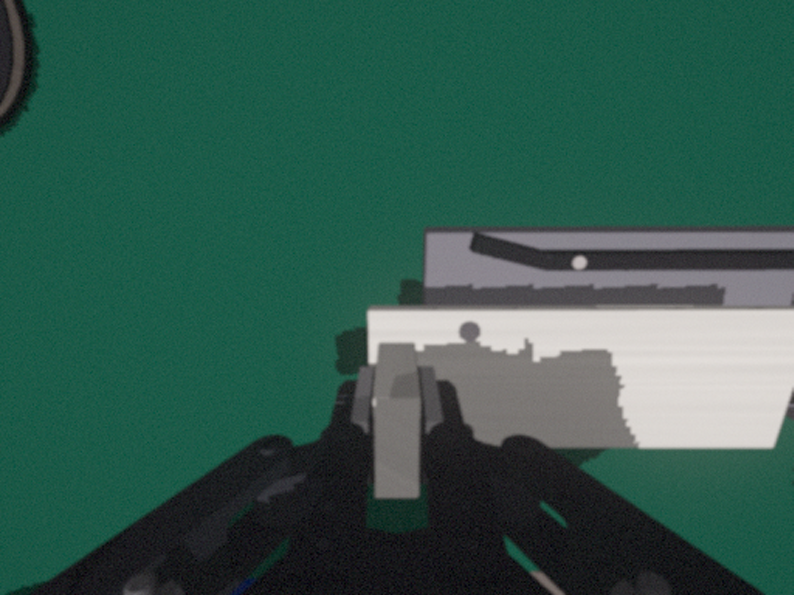

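View pics/t11b.png

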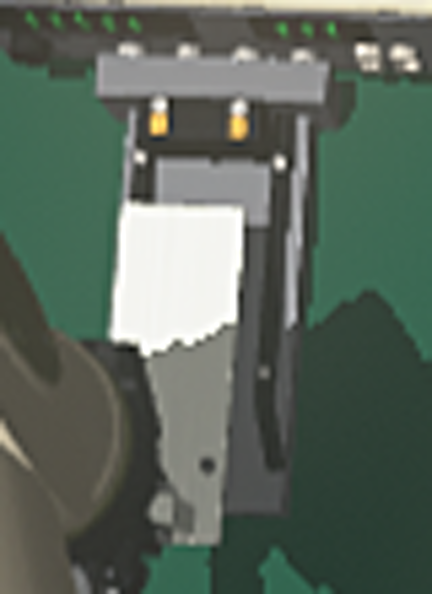

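```bash
python3 - <<'E'
from h import *
import pickle
np.set_printoptions(precision=4,suppress=True)
K,T=campose('top')
c=lambda u,v,zz: cast(K,T,140+(u+.5)/5.4-.5,90+(v+.5)/5.4-.5,zz)
a,b=c(122,203,.076),c(244,208,.076); m=(a+b)/2; print('tip',a,b,m,'line y there',.2382-.0649*(m[0]-.5787))
o=pickle.load(open('pics/w11.pkl','rb')); K,T=campose('wrist',o)
c=lambda u,v,zz: cast(K,T,(u+.5)/1.55-.5,(v+.5)/1.55-.5,zz)
s=c(579,262,.03); print('screw',s,'pred .581 .274'); 
f=c(368,309,.0763); print('plate FL',f, 'r edge', c(775,447,.0763), 'l edge',c(780,309,.0763))
E
```

```text
tip [0.6508 0.2625 0.076 ] [0.6468 0.2026 0.076 ] [0.6488 0.2326 0.076 ] line y there 0.23365142897759858
screw [0.5806 0.2742 0.03  ] pred .581 .274
plate FL [0.486  0.2745 0.0763] r edge [0.6466 0.2035 0.0763] l edge [0.6353 0.2644 0.0763]
```

Plate and fixture centre lines agree within about 0.5–1 mm in both views. The dish-side rail is hidden, but the screw at (579,262) is where predicted. Lowering in stages.

>>> {"api": "send_rows", "payload": {"steps": [[[-0.0005,0.0001,0.01],0],[[-0.0011,0.0002,0.022],0],[[-0.0011,0.0002,0.032],0],[[-0.0011,0.0002,0.039],0],[[-0.0011,0.0002,0.044],0],[[-0.0011,0.0002,0.0455],0],[[-0.0011,0.0002,0.0465],0],[[-0.0011,0.0002,0.0465],0]]}}

```text
clock: 17.3
position: [0.4926, 0.2436, 0.0337]
ee_rot: [0.999, -0.033, 0.0, -0.0]
ft_force: [0.3, 0.4, -2.8]
grip_width: 0.157
```

```bash
python3 - <<'E'
from h import *
import pickle
o=manip.get_obs(); print(o['position'],yaw(o),o['ft_force'],o['torque'],o['clock'],o['grip_width'],np.abs(o['joint_velocities']).max())
p,d=snap('wrist','w12'); pickle.dump(o,open('pics/w12.pkl','wb'))
cv2.imwrite('pics/w12b.png',cv2.resize(p[:,:,::-1],None,fx=1.55,fy=1.55,interpolation=cv2.INTER_CUBIC))
p,d=snap('top','t12')
cv2.imwrite('pics/t12b.png',cv2.resize(p[90:200,140:220,::-1],None,fx=5.4,fy=5.4,interpolation=cv2.INTER_CUBIC))
E
```

```text
[0.49258169 0.24363403 0.03369362] -0.06630098541260801 [ 0.25650703  0.3636166  -2.81622626] [ 0.03474953  0.12597476 -0.00452086] 17.3 0.15707370722278186 0.0030199190500311795
```

View pics/w12b.png

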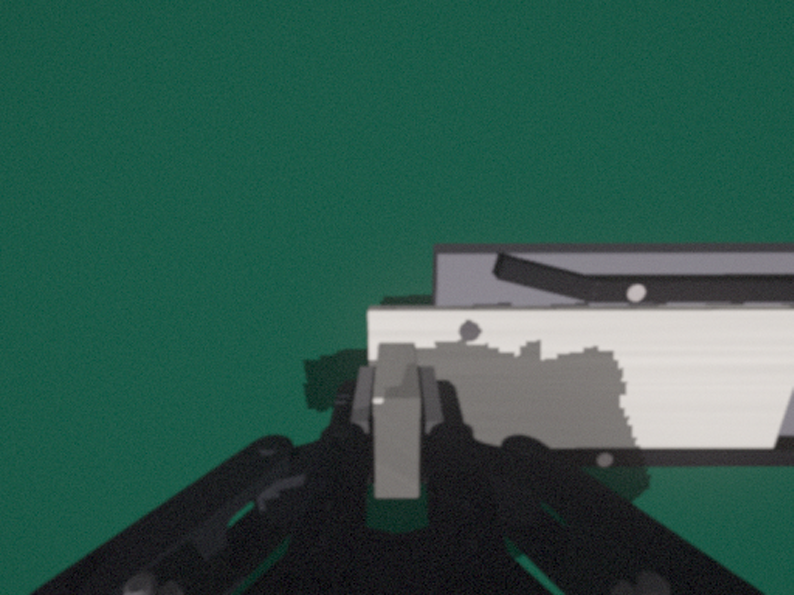

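View pics/t12b.png

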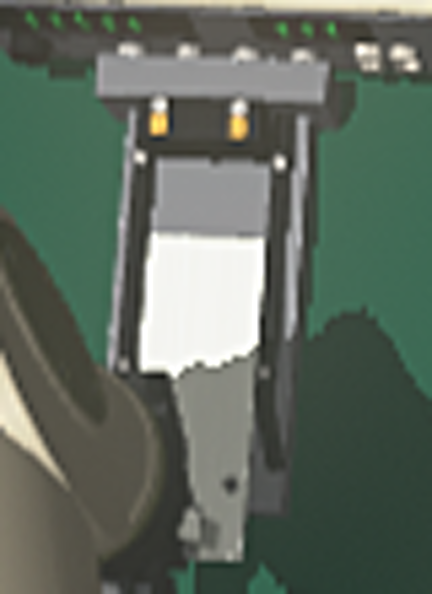

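The plate is between the rails, about 3 mm above the bed. The gaps are 15 px (far rail) and 11 px (near rail), so it sits about 0.8 mm towards -y. I'll correct half of that while lowering.

>>> {"api": "send_rows", "payload": {"steps": [[[0,-0.0002,0.0005],0],[[0,-0.0004,0.001],0],[[0,-0.0005,0.0013],0],[[0,-0.0005,0.0016],0],[[0,-0.0005,0.0019],0],[[0,-0.0005,0.0022],0],[[0,-0.0005,0.0024],0],[[0,-0.0005,0.0024],0]]}}

```text
clock: 18.4
position: [0.4925, 0.244, 0.0311]
ee_rot: [0.999, -0.033, -0.0, -0.0]
ft_force: [-0.1, -0.1, -2.7]
grip_width: 0.155
```

```bash
python3 - <<'E'
from h import *
o=manip.get_obs(); print(o['position'],yaw(o),o['ft_force'],o['torque'],o['clock'],o['grip_width'])
E
```

```text
[0.4924678  0.24397959 0.03107858] -0.06643387536490336 [-0.13833565 -0.05180992 -2.66301697] [ 0.01304541  0.08872946 -0.01022939] 18.4 0.15470912896638286
```

>>> {"api": "send_rows", "payload": {"steps": [[[0,0,0.0001],0],[[0,0,0.0002],0],[[0,0,0.0003],0],[[0,0,0.0004],0],[[0,0,0.0005],0],[[0,0,0.0005],0],[[0,0,0.0005],0],[[0,0,0.0005],0]]}}

```text
clock: 19.4
position: [0.4925, 0.244, 0.0307]
ee_rot: [0.999, -0.033, 0.0, -0.0]
ft_force: [0.0, 0.4, -1.4]
grip_width: 0.16
```

>>> {"api": "send_rows", "payload": {"steps": [[[0,0,0.0001],0],[[0,0,0.0002],0],[[0,0,0.0003],0],[[0,0,0.0004],0],[[0,0,0.0004],0],[[0,0,0.0004],0],[[0,0,0.0004],0],[[0,0,0.0004],0]]}}

```text
clock: 20.4
position: [0.4925, 0.244, 0.0305]
ee_rot: [0.999, -0.033, -0.0, -0.0]
ft_force: [-3.1, -1.6, 5.2]
grip_width: 0.158
```

```bash
python3 - <<'E'
from h import *
o=manip.get_obs(); print(o['position'],yaw(o),o['ft_force'],o['torque'],o['clock'],o['grip_width'])
p,d=snap('wrist','w13')
cv2.imwrite('pics/w13b.png',cv2.resize(p[:,:,::-1],None,fx=1.55,fy=1.55,interpolation=cv2.INTER_CUBIC))
E
```

```text
[0.49248984 0.2440492  0.03050958] -0.06639158031759668 [-3.06321097 -1.61262288  5.22841914] [-0.23582842  0.61623358 -0.01585535] 20.4 0.15768577326164818
```

View pics/w13b.png

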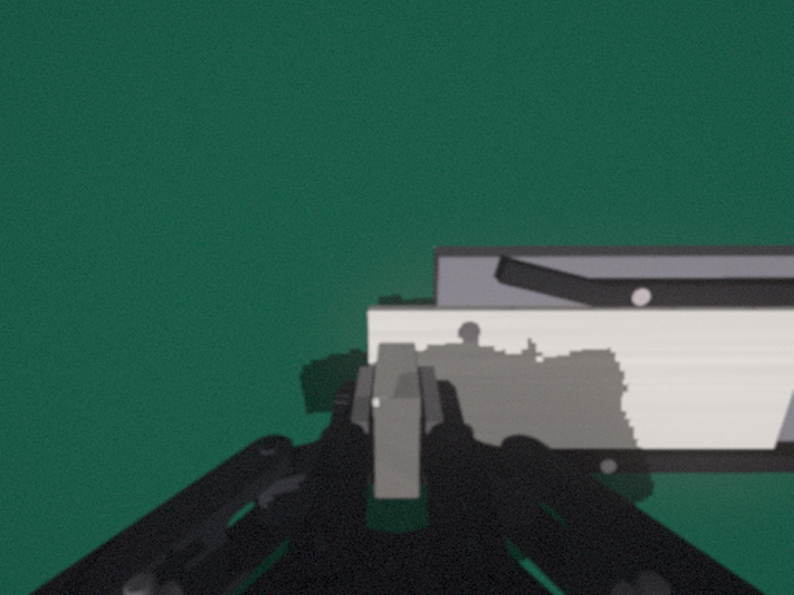

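```bash
python3 - <<'E'
from h import *
o=manip.get_obs(); K,T=campose('wrist',o)
np.set_printoptions(precision=4,suppress=True)
c=lambda u,v,zz: cast(K,T,(u+.5)/1.55-.5,(v+.5)/1.55-.5,zz)
a,b=c(641,297,.03),c(608,466,.03); m=(a+b)/2
p,q=c(641,309,.026),c(641,449,.026); n=(p+q)/2
print(a,b,m,p,q,n,'offset',n[1]-(m[1]-.066*(n[0]-m[0])))
E
```

```text
[0.5808 0.2739 0.03  ] [0.5759 0.2021 0.03  ] [0.5783 0.238  0.03  ] [0.5836 0.2678 0.026 ] [0.5908 0.2062 0.026 ] [0.5872 0.237  0.026 ] offset -0.00042551740722182596
```

The plate is on the bed (8 N) and centred within 0.4 mm. Sliding in with the down force eased.

>>> {"api": "send_rows", "payload": {"steps": [[[0.002,0,-0.0001],0],[[0.006,0,-0.0002],0],[[0.011,0,-0.0002],0],[[0.017,0,-0.0002],0],[[0.022,0,-0.0002],0],[[0.027,0,-0.0002],0],[[0.031,0,-0.0002],0],[[0.033,0,-0.0002],0]]}}

```text
clock: 21.45
position: [0.5258, 0.2419, 0.0305]
ee_rot: [0.999, -0.033, 0.0, -0.0]
ft_force: [-4.6, -0.6, 6.5]
grip_width: 0.157
```

```bash
python3 - <<'E'
from h import *
o=manip.get_obs(); print(o['position'],yaw(o),o['ft_force'],o['torque'],o['clock'],o['grip_width'])
p,d=snap('top','t14')
cv2.imwrite('pics/t14b.png',cv2.resize(p[90:200,140:220,::-1],None,fx=5.4,fy=5.4,interpolation=cv2.INTER_CUBIC))
E
```

```text
[0.52583216 0.24186509 0.03052619] -0.06656558354847912 [-4.63114411 -0.63476439  6.48258889] [0.03688563 0.85914162 0.03962295] 21.45 0.15743697235375853
```

View pics/t14b.png

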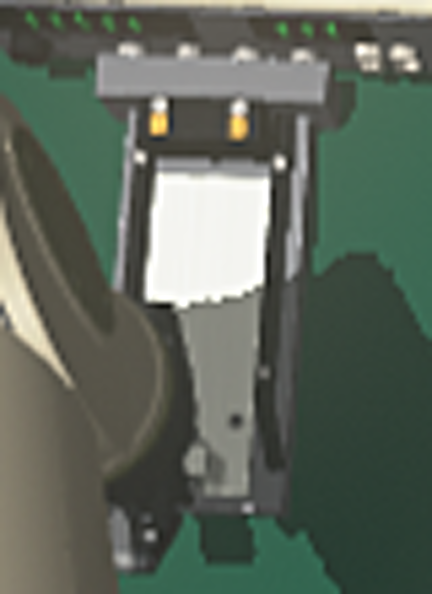

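>>> {"api": "send_rows", "payload": {"steps": [[[0.0005,0,-0.0001],0],[[0.0015,0,-0.0002],0],[[0.0025,0,-0.0002],0],[[0.0035,0,-0.0002],0],[[0.0045,0,-0.0002],0],[[0.0055,0,-0.0002],0],[[0.0065,0,-0.0002],0],[[0.007,0,-0.0002],0]]}}

```text
clock: 22.5
position: [0.5325, 0.2413, 0.0306]
ee_rot: [0.999, -0.033, 0.0, -0.0]
ft_force: [-1.9, -0.2, 1.3]
grip_width: 0.157
```

>>> {"api": "send_rows", "payload": {"steps": [[[0.0005,0,0],0],[[0.001,0,0],0],[[0.0015,0,0],0],[[0.002,0,0],0],[[0.0025,0,0],0],[[0.003,0,0],0],[[0.003,0,0],0],[[0.003,0,0],0]]}}

```text
clock: 23.5
position: [0.5355, 0.2411, 0.0306]
ee_rot: [0.999, -0.033, 0.0, -0.0]
ft_force: [0.2, 0.5, -1.9]
grip_width: 0.155
```

```bash
python3 - <<'E'
from h import *
o=manip.get_obs(); print(o['position'],yaw(o),o['ft_force'],o['torque'],o['clock'],o['grip_width'])
p,d=snap('top','t15')
cv2.imwrite('pics/t15b.png',cv2.resize(p[110:140,160:200,::-1],None,fx=16,fy=16,interpolation=cv2.INTER_CUBIC))
E
```

```text
[0.53549273 0.24110232 0.03056907] -0.0664440664569483 [ 0.24880569  0.45647532 -1.88078439] [0.03893863 0.04738827 0.05738884] 23.5 0.15546087312426352
```

View pics/t15b.png

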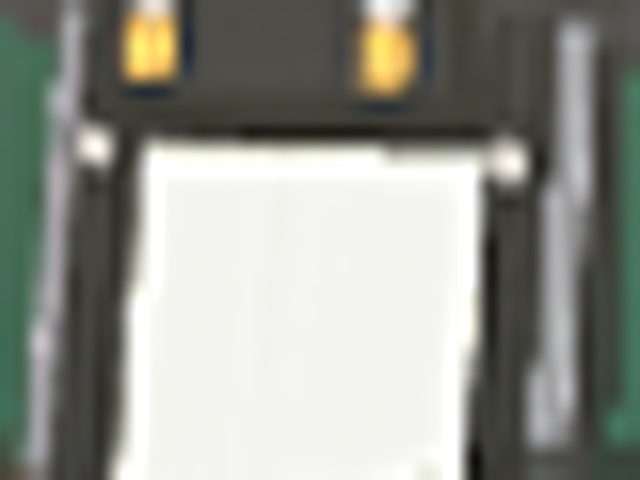

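The plate's end at v≈142 is nearly at the block's dark edge (v≈135), so about 1–3 mm remain. From here I feel forward in small steps.

>>> {"api": "send_rows", "payload": {"steps": [[[0.0001,0,0.0001],0],[[0.0002,0,0.0001],0],[[0.0003,0,0.0001],0],[[0.0004,0,0.0001],0],[[0.0005,0,0.0001],0],[[0.0006,0,0.0001],0],[[0.0006,0,0.0001],0],[[0.0006,0,0.0001],0]]}}

```text
clock: 24.55
position: [0.536, 0.2412, 0.0305]
ee_rot: [0.999, -0.033, 0.0, -0.0]
ft_force: [-2.8, 0.8, 2.9]
grip_width: 0.159
```

>>> {"api": "send_rows", "payload": {"steps": [[[0.0001,0,0],0],[[0.0002,0,0],0],[[0.0003,0,0],0],[[0.0004,0,0],0],[[0.0005,0,0],0],[[0.0005,0,0],0],[[0.0005,0,0],0],[[0.0005,0,0],0]]}}

```text
clock: 25.55
position: [0.536, 0.2412, 0.0305]
ee_rot: [0.999, -0.033, -0.0, -0.0]
ft_force: [-5.8, -1.4, 6.3]
grip_width: 0.158
```

>>> {"api": "send_rows", "payload": {"steps": [[[0.0001,0,-0.0001],0],[[0.0002,0,-0.0001],0],[[0.0003,0,-0.0001],0],[[0.0003,0,-0.0001],0],[[0.0003,0,-0.0001],0],[[0.0003,0,-0.0001],0],[[0.0003,0,-0.0001],0],[[0.0003,0,-0.0001],0]]}}

```text
clock: 26.55
position: [0.536, 0.2412, 0.0306]
ee_rot: [0.999, -0.033, -0.001, 0.0]
ft_force: [-6.3, -0.3, 7.3]
grip_width: 0.154
```

```bash
python3 - <<'E'
from h import *
for i in range(3):
    o=manip.get_obs(); print(o['position'],yaw(o),o['ft_force'],o['torque'],o['clock'],o['grip_width']); manip.camera('top')
E
```

```text
[0.53603232 0.2411842  0.03055764] -0.06610278179891828 [-6.3394651  -0.34119407  7.2822993 ] [-0.0897957   1.29817354 -0.00370997] 26.55 0.15367300462451144
[0.53602927 0.24118986 0.03055538] -0.06606091108592559 [-6.95675384 -0.90829642  6.48041721] [-0.06389367  1.26186674 -0.02328515] 26.6 0.15745476929176633
[0.53599892 0.24118485 0.03053239] -0.06607100538630908 [-7.30021699  0.31087438  6.49164837] [-0.07749392  1.28300533 -0.02617289] 26.65 0.15652083923104218
```

It has stopped advancing at x=0.536 as the force builds, so it is touching the block. I'll ease the down force and press further.

>>> {"api": "send_rows", "payload": {"steps": [[[0.0001,0,-0.0001],0],[[0.0002,0,-0.0002],0],[[0.0003,0,-0.0003],0],[[0.0004,0,-0.0003],0],[[0.0005,0,-0.0003],0],[[0.0005,0,-0.0003],0],[[0.0005,0,-0.0003],0],[[0.0005,0,-0.0003],0]]}}

```text
clock: 27.7
position: [0.5361, 0.2412, 0.0305]
ee_rot: [0.999, -0.033, -0.001, 0.0]
ft_force: [-8.9, -0.1, 5.3]
grip_width: 0.155
```

```bash
python3 - <<'E'
from h import *
for i in range(3):
    o=manip.get_obs(); print(o['position'],yaw(o),o['ft_force'],o['torque'],o['clock'],o['grip_width']); p,d=snap('top',f't16{i}')
cv2.imwrite('pics/t16b.png',cv2.resize(p[110:140,160:200,::-1],None,fx=16,fy=16,interpolation=cv2.INTER_CUBIC))
E
```

```text
[0.53605192 0.24119491 0.03054982] -0.0658960766772847 [-8.87500608 -0.14233228  5.34860193] [-0.04735032  1.41505605 -0.04469084] 27.7 0.15498153026541353
[0.53604635 0.24117438 0.03058242] -0.06596078069977343 [-8.80446502 -0.50544158  5.47952382] [-0.01143431  1.41075738 -0.06565932] 27.75 0.15978639614884993
[0.53605306 0.24114933 0.03055928] -0.06595364587460058 [-9.09405573 -1.65826644  5.54085511] [-0.0330036   1.44461561 -0.00761995] 27.8 0.1562148622887212
```

View pics/t16b.png

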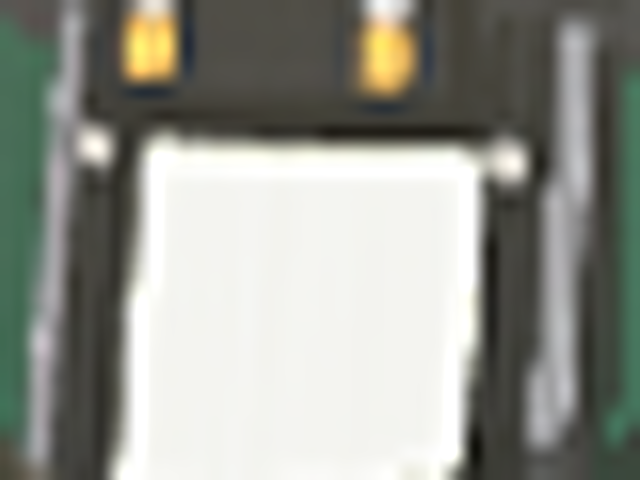

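The bed gap has closed and the plate is firmly on the block at about 9 N. I'll press a bit more and hold.

>>> {"api": "send_rows", "payload": {"steps": [[[0.0002,0,-0.0001],0],[[0.0004,0,-0.0002],0],[[0.0006,0,-0.0003],0],[[0.0007,0,-0.0003],0],[[0.0007,0,-0.0003],0],[[0.0007,0,-0.0003],0],[[0.0007,0,-0.0003],0],[[0.0007,0,-0.0003],0]]}}

```text
clock: 28.85
position: [0.536, 0.2412, 0.0306]
ee_rot: [0.999, -0.033, -0.002, 0.0]
ft_force: [-12.1, -0.2, 5.2]
grip_width: 0.162
```

>>> {"api": "send_rows", "payload": {"steps": [[[0,0,0],0],[[0,0,0],0],[[0,0,0],0],[[0,0,0],0],[[0,0,0],0],[[0,0,0],0],[[0,0,0],0],[[0,0,0],0]]}}

```text
clock: 29.85
position: [0.5361, 0.2411, 0.0306]
ee_rot: [0.999, -0.033, -0.002, 0.0]
ft_force: [-10.9, -0.0, 4.5]
grip_width: 0.155
```

Held more than 2 s at 11–12 N. I'll relieve the preload partly, then open.

>>> {"api": "send_rows", "payload": {"steps": [[[-0.0003,0,0],0],[[-0.0006,0,0],0],[[-0.0009,0,0],0],[[-0.0012,0,0.0001],0],[[-0.0012,0,0.0001],0],[[-0.0012,0,0.0001],0],[[-0.0012,0,0.0001],0],[[-0.0012,0,0.0001],0]]}}

```text
clock: 30.85
position: [0.5361, 0.241, 0.0306]
ee_rot: [0.999, -0.033, -0.001, 0.0]
ft_force: [-5.4, 0.3, -0.3]
grip_width: 0.158
```

>>> {"api": "send_rows", "payload": {"steps": [[[0,0,0],0],[[0,0,0],0],[[0,0,0],0],[[0,0,0],0],[[0,0,0],0],[[0,0,0],0],[[0,0,0],0],[[0,0,0],0]], "hand": 0.45}}

```text
clock: 31.85
position: [0.5368, 0.2411, 0.0311]
ee_rot: [0.999, -0.033, -0.0, -0.0]
ft_force: [-0.5, -0.2, 0.1]
grip_width: 0.451
```

```bash
python3 - <<'E'
from h import *
o=manip.get_obs(); print(o['position'],yaw(o),o['ft_force'],o['torque'],o['clock'],o['grip_width'])
p,d=snap('wrist','w17')
cv2.imwrite('pics/w17b.png',cv2.resize(p[:,:,::-1],None,fx=1.55,fy=1.55,interpolation=cv2.INTER_CUBIC))
E
```

```text
[0.53676088 0.24109127 0.03109928] -0.06639465764284125 [-0.5309736  -0.23402265  0.06209673] [-0.01459156  0.02765641  0.02166409] 31.85 0.4505098014429933
```

View pics/w17b.png

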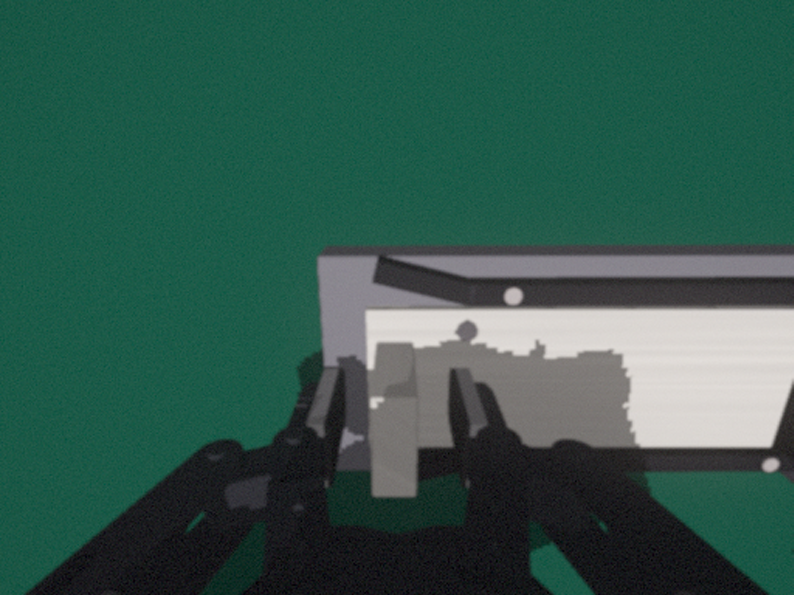

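The pads are clear of the bar on both sides (gaps at u 345–370 and 420–450). Moving straight up to about 0.2 m, then aside.

>>> {"api": "send_rows", "payload": {"steps": [[[0,0,-0.008],0],[[0,0,-0.02],0],[[0,0,-0.04],0],[[0,0,-0.07],0],[[0,0,-0.11],0],[[0,0,-0.15],0],[[-0.01,0.01,-0.18],0],[[-0.03,0.03,-0.19],0]]}}

```text
clock: 32.9
position: [0.5056, 0.2134, 0.2241]
ee_rot: [0.999, -0.033, 0.002, -0.001]
ft_force: [-0.4, 0.0, -0.1]
grip_width: 0.453
```

>>> {"api": "send_rows", "payload": {"steps": [[[-0.01,0.03,0],0],[[-0.02,0.07,0],0],[[-0.02,0.09,0],0],[[-0.02,0.1,0],0],[[-0.02,0.1,0],0],[[-0.02,0.1,0],0],[[-0.02,0.1,0],0],[[-0.02,0.1,0],0]]}}

```text
clock: 33.9
position: [0.4783, 0.1151, 0.221]
ee_rot: [0.999, -0.033, -0.0, 0.0]
ft_force: [0.8, 0.0, 0.0]
grip_width: 0.453
```

```bash
python3 - <<'E'
from h import *
import pickle
o=manip.get_obs(); print(o['position'],o['ft_force'],o['clock'],np.abs(o['joint_velocities']).max())
p,d=snap('wrist','w18'); pickle.dump(o,open('pics/w18.pkl','wb'))
cv2.imwrite('pics/w18b.png',cv2.resize(p[:,:,::-1],None,fx=1.55,fy=1.55,interpolation=cv2.INTER_CUBIC))
p,d=snap('scene','s18')
cv2.imwrite('pics/s18b.png',cv2.resize(p[150:300,200:420,::-1],None,fx=3.6,fy=3.6,interpolation=cv2.INTER_CUBIC))
p,d=snap('top','t18'); cv2.imwrite('pics/t18b.png',cv2.resize(p[70:270,80:420,::-1],None,fx=2.3,fy=2.3,interpolation=cv2.INTER_CUBIC))
E
```

```text
[0.47827001 0.11509753 0.22096113] [0.77227686 0.0353781  0.03352695] 33.9 0.0035134305384057945
```

View pics/w18b.png

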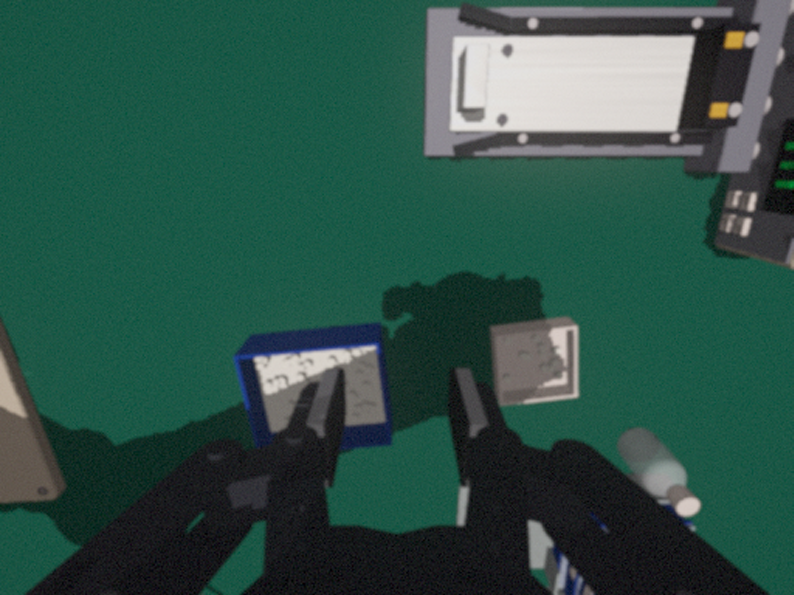

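View pics/s18b.png

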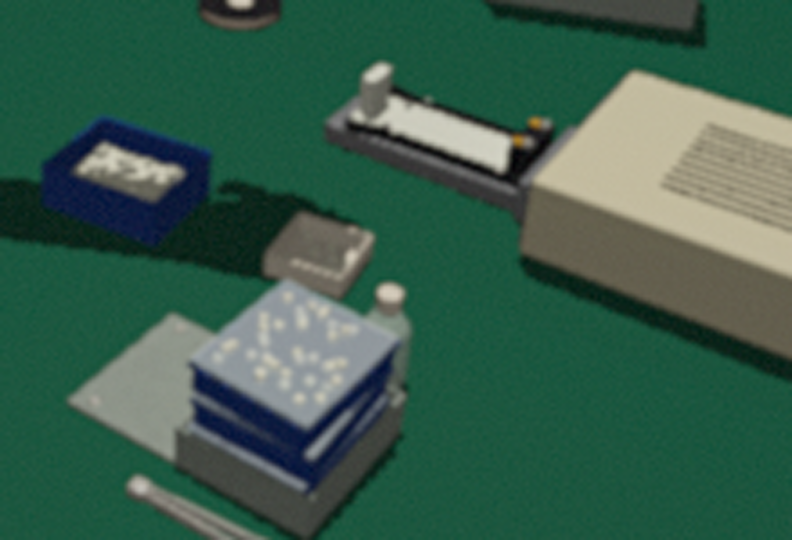

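View pics/t18b.png

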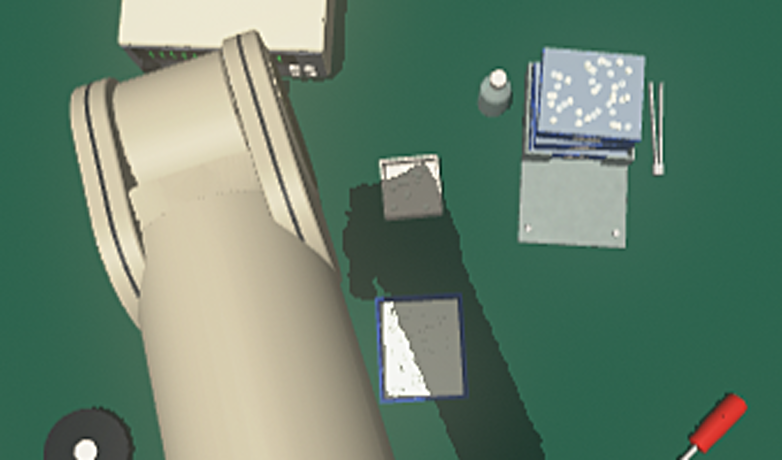

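The plate lies between the rails, its end at u≈682–695 against the dark block. The boxes are stacked in the stand, and the bystanders look in place. Final numbers next.

```bash
python3 - <<'E'
from h import *
import pickle
np.set_printoptions(precision=4,suppress=True)
o=pickle.load(open('pics/w18.pkl','rb')); z=np.load('pics/w18.npz'); K,T=campose('wrist',o); P=cloud(K,T,z['d'])
c=lambda u,v,zz: cast(K,T,(u+.5)/1.55-.5,(v+.5)/1.55-.5,zz)
C=[c(*s,.026) for s in[(695,37),(682,131),(450,131),(453,37)]]; tip=(C[0]+C[1])/2; fr=(C[2]+C[3])/2
print('tip',tip,'front',fr,'yaw',np.arctan2(tip[1]-fr[1],tip[0]-fr[0]),'len',np.linalg.norm(tip-fr))
S=[c(*s,.03) for s in[(532,23),(697,23),(523,138),(675,138)]]; m0=(S[0]+S[2])/2;m1=(S[1]+S[3])/2; print('midline',m0,m1,np.arctan2(*(m1-m0)[1::-1]))
d=(m1-m0)[:2]; d/=np.linalg.norm(d); n=np.array([-d[1],d[0]]); print('lateral tip, front',(tip-m0)[:2]@n,(fr-m0)[:2]@n)
def plane(s):
    A=np.c_[s[:,:2]-s[:,:2].mean(0),np.ones(len(s))]; return np.linalg.lstsq(A,s[:,2],rcond=None)[0]
s=P[30:78,318:432].reshape(-1,3); s=s[abs(s[:,2]-.026)<.006]; print('plate plane',plane(s))
for f in('top0','t18'):
    z=np.load(f'pics/{f}.npz'); K,T=campose('top'); Q=cloud(K,T,z['d'])
    s=Q[85:135,305:365].reshape(-1,3); s=s[s[:,2]>.086]; print(f,len(s),plane(s),s.mean(0), cv2.minAreaRect((s[:,:2]*1000).astype(np.float32)))
z=np.load('pics/t18.npz')['p'][80:150,295:385,::-1]; cv2.imwrite('pics/t18c.png',cv2.resize(z,None,fx=7,fy=7,interpolation=cv2.INTER_CUBIC))
z=np.load('pics/s18.npz')['p'][215:305,240:325,::-1]; cv2.imwrite('pics/s18c.png',cv2.resize(z,None,fx=6.5,fy=6.5,interpolation=cv2.INTER_CUBIC))
E
```

```text
tip [0.6931 0.2291 0.026 ] front [0.5261 0.2402 0.026 ] yaw -0.06648550287795073 len 0.1673725145105813
midline [0.5784 0.238  0.03  ] [0.6885 0.2306 0.03  ] -0.0664845190915894
lateral tip, front -0.0012073582841460248 -0.0012071936253489875
plate plane [-0.0003 -0.0008  0.0255]
top0 1732 [-0.9871  0.4966  0.1042] [ 0.6756 -0.1935  0.1042] ((532.3558349609375, -137.4892120361328), (133.24464416503906, 436.6018371582031), 68.34236907958984)
t18 1693 [-1.1966  0.5895  0.1018] [ 0.6736 -0.1927  0.1018] ((531.2893676757812, -137.5703125), (134.86483764648438, 434.46826171875), 68.43231201171875)
```

View pics/s18c.png

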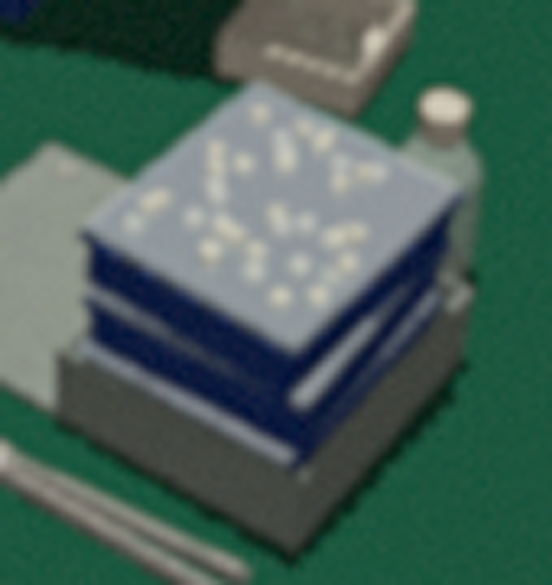

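View pics/t18c.png

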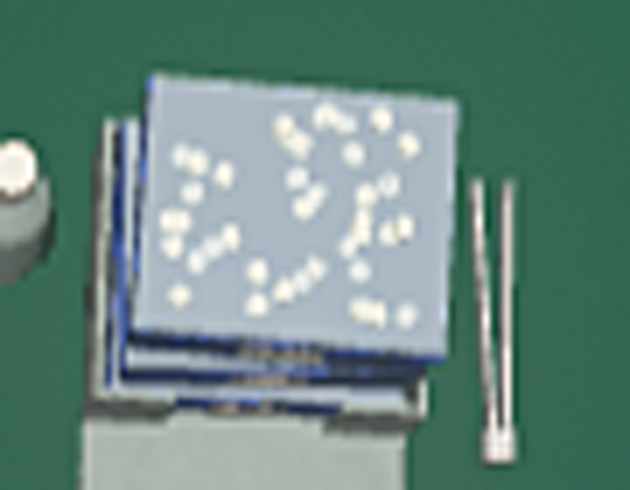

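```bash
python3 - <<'E'
from h import *
np.set_printoptions(precision=4,suppress=True)
K,T=campose('top')
for f in('top0','t18'):
    z=np.load(f'pics/{f}.npz'); Q=cloud(K,T,z['d'])
    s=Q[85:135,305:365].reshape(-1,3); s=s[(s[:,2]>.087)&(s[:,2]<.11)]
    A=np.c_[s[:,:2]-s[:,:2].mean(0),np.ones(len(s))]; r=cv2.minAreaRect((s[:,:2]*1000).astype(np.float32))
    print(f,len(s),np.linalg.lstsq(A,s[:,2],rcond=None)[0],r)
c=lambda u,v,zz: cast(K,T,295+(u+.5)/7-.5,80+(v+.5)/7-.5,zz)
print('front-left corners top/mid/low',c(133,330,.093),c(123,378,.063),c(112,385,.033),'front edges at u~280',c(280,345,.093),c(280,372,.063),c(250,402,.033))
E
```

```text
top0 1719 [ 0.0066 -0.0038  0.0992] ((679.405517578125, -195.1724853515625), (115.12415313720703, 101.16649627685547), 82.12963104248047)
t18 1676 [-0.0174 -0.0008  0.0946] ((677.7730712890625, -194.58351135253906), (115.20565032958984, 100.43811798095703), 83.37319946289062)
front-left corners top/mid/low [ 0.6368 -0.1336  0.093 ] [ 0.6278 -0.1338  0.063 ] [ 0.6341 -0.1339  0.033 ] front edges at u~280 [ 0.6298 -0.1871  0.093 ] [ 0.6287 -0.1931  0.063 ] [ 0.6259 -0.1874  0.033 ]
```

The plate is good: about 1 mm off the midline, square, level, tip about 27 mm past my estimated stop and on the block. The top box sits at 0.0946 against 0.093 expected, tilted back about 0.017, so I'll take a closer look at the stack before handing in.

```bash
python3 - <<'E'
from h import *
plan((.58,-.27,.29),-.08)
E
```

```text
shift [ 0.1269  0.3772 -0.069 ] spin 0.0139
```

>>> {"api": "send_rows", "payload": {"steps": [[[0.008,0.02,-0.02],0],[[0.025,0.07,-0.045],0],[[0.045,0.13,-0.069],0],[[0.065,0.19,-0.069],0.005],[[0.085,0.25,-0.069],0.01],[[0.105,0.31,-0.069],0.0139],[[0.12,0.355,-0.069],0.0139],[[0.1269,0.3772,-0.069],0.0139]]}}

```text
clock: 35.05
position: [0.5794, -0.2736, 0.2895]
ee_rot: [0.999, -0.042, -0.001, 0.001]
ft_force: [0.5, 0.3, -0.4]
grip_width: 0.452
```

>>> {"api": "send_rows", "payload": {"steps": [[[0,0,0],0],[[0,0,0],0],[[0,0,0],0],[[0,0,0],0],[[0,0,0],0],[[0,0,0],0],[[0,0,0],0],[[0,0,0],0]]}}

```text
clock: 36.05
position: [0.5798, -0.2702, 0.2901]
ee_rot: [0.999, -0.04, 0.0, -0.0]
ft_force: [-0.0, -0.2, -0.5]
grip_width: 0.447
```

```bash
python3 - <<'E'
from h import *
import pickle
np.set_printoptions(precision=4,suppress=True)
o=manip.get_obs(); print(o['position'],o['clock'],np.abs(o['joint_velocities']).max())
p,d=snap('wrist','w19'); pickle.dump(o,open('pics/w19.pkl','wb'))
K,T=campose('wrist',o); Q=cloud(K,T,d)
M=(Q[...,2]>.085)&(Q[...,2]<.105)&(Q[...,0]>.6)&(Q[...,0]<.78)&(Q[...,1]<-.1)&(Q[...,1]>-.3)&(d>0)
s=Q[M]; A=np.c_[s[:,:2]-s[:,:2].mean(0),np.ones(len(s))]; print(len(s),np.linalg.lstsq(A,s[:,2],rcond=None)[0],cv2.minAreaRect((s[:,:2]*1000).astype(np.float32)))
b=Q[(abs(Q[...,2])<.015)&(d>0)&(Q[...,0]>.54)&(Q[...,0]<.61)&(Q[...,1]<-.14)&(Q[...,1]>-.22)]; print('apron z',np.median(b[:,2]),len(b))
A=np.c_[b[:,:2]-b[:,:2].mean(0),np.ones(len(b))]; print('apron plane',np.linalg.lstsq(A,b[:,2],rcond=None)[0])
v,u=np.where(M); print(u.min(),u.max(),v.min(),v.max())
a,b,c,e=max(0,v.min()-30),v.max()+30,max(0,u.min()-90),min(512,u.max()+20)
g=p[a:b,c:e,::-1]; f=min(780/g.shape[1],580/g.shape[0]); print(a,c,f); cv2.imwrite('pics/w19b.png',cv2.resize(g,None,fx=f,fy=f,interpolation=cv2.INTER_CUBIC))
E
```

```text
[ 0.5798 -0.2702  0.2901] 36.05 0.0021728159601307946
9072 [-0.0185  0.0025  0.0937] ((680.1339111328125, -194.50782775878906), (116.09672546386719, 99.84837341308594), 83.335693359375)
apron z 0.002473019624800399 2809
apron plane [ 0.0009 -0.0019  0.0025]
290 387 41 148
11 200 3.4730538922155687
```

View pics/w19b.png

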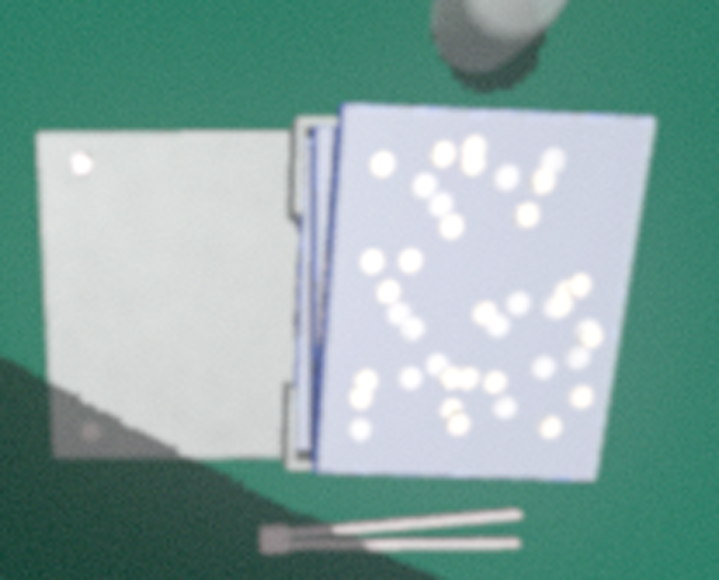

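```bash
python3 - <<'E'
from h import *
import pickle
np.set_printoptions(precision=4,suppress=True)
for n in('w2','w19'):
    o=pickle.load(open(f'pics/{n}.pkl','rb')); d=np.load(f'pics/{n}.npz')['d']; K,T=campose('wrist',o); Q=cloud(K,T,d)
    M=(Q[...,2]>.085)&(Q[...,2]<.108)&(Q[...,0]>.6)&(Q[...,0]<.78)&(Q[...,1]<-.1)&(Q[...,1]>-.3)&(d>0)
    s=Q[M]; A=np.c_[s[:,:2]-s[:,:2].mean(0),np.ones(len(s))]; print(n,np.linalg.lstsq(A,s[:,2],rcond=None)[0])
# low-box lid in front strip / scene before-after stack
a=np.load('pics/s8.npz')['p'].astype(int); b=np.load('pics/s18.npz')['p'].astype(int)
print('scene diff stack s8-s18',np.abs(a-b)[228:300,250:312].mean(), 's7-s8',np.abs(np.load('pics/s7.npz')['p'].astype(int)-a)[228:300,250:312].mean())
E
```

```text
w2 [ 0.0059 -0.0035  0.0984]
w19 [-0.0185  0.0025  0.0937]
scene diff stack s8-s18 3.0626493428912784 s7-s8 3.0460722819593786
```

```bash
python3 - <<'E'
from h import *
print(manip.hand_in(), manip.get_obs()['clock'])
E
```

```text
the job is handed in; nothing more can be done
the job is handed in; nothing more can be done
```

I drew the shorting plate out from under the boxes, laid it between the fixture's rails and slid it home. I pressed it against the contact block, let go, and handed the job in at about 36 s. No verdict was reported.

- **Drawing out:** The pull peaked at about 9 N in the wrist readings. The stack settled into the stand still stacked and has looked unchanged in the scene pictures since.
- **Plate:** It stopped against the block and was held there for about 2 s with 11–12 N at the wrist. Bed friction takes up to about 3 N of that, so the block itself felt roughly 8–9 N. After release it lies level, square to the fixture within a few milliradians and about 1 mm off the middle line. Its end touches the block.
- **Tip position:** My images put the plate's end about 27 mm behind the front setting, right at the 27 mm limit. The block can only be set back 24 mm, so I take the extra few millimetres as camera error.
- **Boxes:** The stack is not perfectly flat. The top box sank about 4.7 mm instead of 6 and leans back about 0.02 rad. That suggests the lowest box's front edge sits 1–3 mm high at the lips. By estimate this stays within the limits, with the lowest box about 4.3 mm above the bench against a 6 mm limit. I could not measure the lower boxes directly.
- **Box offsets:** The visible front edges put each box within about 9 mm of straight above the one below.
- **Bystanders:** All of them looked undisturbed in the last pictures; I checked this by eye only.

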